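Swing a shelf board to the fence and clamp it for cutting

TASK

Get the shelf board ready for cutting. First clear the way: drop every loose offcut lying about the perforated work top into the scrap tub, and press every raised bench dog down until it clicks home flush with the top. Then push the board's free end so that the board swings about the fixed steel post until it lies flat along the fence, and after that slide the push clamp up against the free end so that the board is held tight between clamp and end stop; leave the other things on the bench alone.

Things in the scene. Friction and masses are not known exactly. Their poses are not given: they have to be found in the camera images.
- worktop (a point): Perforated plywood work top, fixed on the bench, 290 x 555 mm, with 20 mm dog holes; upper face 38 mm above the bench. The point lies on that face under the middle of where the board must finally lie. x points to the fence (away from the robot, small yaw), y along the fence to the end stop, z up. The top reaches from x = -200 to +90 and y = -360 to +195 mm in these axes.
- fence_face (a point): Straight aluminium fence, 28 mm high, facing the robot; the point is on its face, at work top height, at x = +45, y = 0 mm in the work top's axes; the face runs along y from -215 to +185 mm. Axes as the work top.
- stop_face (a point): End stop, an aluminium block bolted to the fence, 28 mm high; the point is on the face that the board's end meets, at work top height, at x = 0, y = +170 mm in the work top's axes; the block reaches from x = -25 to +75 mm.
- post_mid (a point): Fixed round steel post, 18 mm diameter, 40 mm high, at x = -60, y = +145 mm in the work top's axes, on the robot's side of the board. The point is on its axis, 9 mm above the work top; its yaw means nothing. Post and fence are 96 mm apart: the 90 mm board's end lies between them, and its near edge bears on the post when its other end is pushed to the fence.
- board_mid (a point): Bare wooden shelf board, 90 mm wide (its x), 340 long (its y), 18 thick, 0.29 to 0.47 kg, loose, flat on the work top; too wide to grip: it is pushed, with 1 to 5 N. The point is its centre. Its +y end lies between post and fence, its -y end is free, swung 17 to 24 degrees out to the robot. Finally, on fence and end stop, the point is at x = y = 0 of the work top, axes agreeing.
- board_free_end (a point): Middle of the board's free end face (its -y end), half-way up; axes as the board.
- clamp (a joint): Push clamp: a rod that slides along y of the work top, at x = 0, in a grey guide 14 mm high beyond the board's free end. Value in m: 0 fully back, growing towards the end stop, at most 0.110; starts at 0 to 0.008; friction (5 N) holds it where it is left. When the board lies against the end stop the pad meets its end at 0.087.
- clamp_knob (a point): Upright black knob on the clamp's rod, 22 mm diameter, 36 mm tall, from 26 to 62 mm above the work top; the point is its centre, 36 mm behind (-y of) the pad's face. Axes as the work top.
- clamp_pad (a point): Centre of the front face of the clamp's round rubber pad (20 mm diameter), 11.5 mm above the work top. Axes as the work top.
- tub: Open grey scrap tub, fixed on the bench, 170 mm (its x) x 140 mm (its y), 80 mm high, 4 mm walls and bottom; origin at the centre of its underside, on the bench.
- dog1 (a joint): Press-down bench dog, a 20 mm aluminium pin with a slightly domed top in a hole of the work top beside the fence; value in m: 0 = up (top 20 mm above the work top), 0.020 = fully down, flush. An over-centre spring holds it at either end: it takes about 5 N to start it down, it gives way past 11 mm and snaps home by itself. Three dogs stand in a row by the fence, all up at the start.
- dog1_top (a point): Centre of the top of that dog; it moves down with it.
- dog2 (a joint): Press-down bench dog, a 20 mm aluminium pin with a slightly domed top in a hole of the work top beside the fence; value in m: 0 = up (top 20 mm above the work top), 0.020 = fully down, flush. An over-centre spring holds it at either end: it takes about 5 N to start it down, it gives way past 11 mm and snaps home by itself. Three dogs stand in a row by the fence, all up at the start.
- dog2_top (a point): Centre of the top of that dog; it moves down with it.
- dog3 (a joint): Press-down bench dog, a 20 mm aluminium pin with a slightly domed top in a hole of the work top beside the fence; value in m: 0 = up (top 20 mm above the work top), 0.020 = fully down, flush. An over-centre spring holds it at either end: it takes about 5 N to start it down, it gives way past 11 mm and snaps home by itself. Three dogs stand in a row by the fence, all up at the start.
- dog3_top (a point): Centre of the top of that dog; it moves down with it.
- offcut1_mid (a point): Loose wooden offcut, 60 x 34 x 20 mm (its x, y, z), 30 g, lying flat; the point is its centre. Not every offcut is there each time.
- offcut2_mid (a point): Loose wooden offcut, 54 x 30 x 22 mm (its x, y, z), 30 g, lying flat; the point is its centre. Not every offcut is there each time.
- offcut3_mid (a point): Loose wooden offcut, 50 x 38 x 20 mm (its x, y, z), 30 g, lying flat; the point is its centre. Not every offcut is there each time.
- offcut4_mid (a point): Loose wooden offcut, 58 x 36 x 18 mm (its x, y, z), 30 g, lying flat; the point is its centre. Not every offcut is there each time.
- offcut5_mid (a point): Loose wooden offcut, 52 x 32 x 20 mm (its x, y, z), 30 g, lying flat; the point is its centre. Not every offcut is there each time.
- glue: Bystander: white glue bottle, 56 mm diameter, 170 mm tall, standing on the bench; origin under its centre.
- tape: Bystander: tape measure, 36 x 68 x 64 mm, standing on the bench; origin under its centre.
- screws: Bystander: glass jar of screws, 66 mm diameter, 85 mm tall, on the bench; origin under its centre.

How it is judged:
By the outcome, as a careful person would: the job done as asked, in the order asked, and still so for the second after the job is handed in, with the robot touching nothing.
Of offcut1, offcut2, offcut3, offcut4, offcut5 only 3 to 5 are there at a start; the rules pass over those that are not, and their reading is None.
At some moment in a run one of offcut1, offcut2, offcut3, offcut4, offcut5 may be knocked a few centimetres aside while the robot is not near it.
Once in a run the grip may slacken for a moment while it holds something.
It also fails if it takes over 210 s, if anything falls off the work surface, if the arm or the gripper's body presses on something with over 40 N, if the wrist force passes 120 N, or if a joint passes its speed limit or range.

ROBOT

A 6-joint arm with a two-finger parallel gripper is mounted at the origin on the work surface. World frame = base frame: x ahead of the robot, y to its left, z up, the work surface at z = 0. Lengths are in m, angles in rad, forces in N, time in s.
With the tool pointing down it reaches from about 0.375 to 0.975 m from the base axis. Payload 3.8 kg.
Tool frame: the origin (TCP) lies at the very end of the fingers, on their centre line; the grasp point (between the pads) lies 19 mm behind it (grip_point_offset is the distance from the TCP to the grasp point, in m); y points along the fingers, z is the direction in which the jaws open and shut, and the axes are right-handed (so a half turn about y gives the same grasp; the last joint's range is limited). The gripper opens to 85 mm and grips with 20 to 120 N. Pads are 22 mm wide; open, the fingers measure 114 mm over their backs; the gripper's body (76 mm by 85 mm) begins 54 mm behind the grasp point. The pads swing forward as they close: fully open they stand 13 mm farther back than shut.
Start: joints at [-1.348, 0.264, 1.604, -0, 1.274, -0.037], TCP at [0.173, -0.652, 0.231] pointing down, gripper open.
Joint ranges: [-2.63, 2.63], [-0.94, 2.18], [0.31, 2.57], [-1.31, 4.45], [0, 2.66], [-2.55, 2.55]. Speed limits (rad/s): [2.57, 2.57, 3.14, 3.14, 3.14, 3.14].

INTERFACE

Orientations are given as a rotation vector (axis times angle).
In Python, from rig import * gives the robot as it stands.
- The arm moves only by the tool servo_tool, never from a script. Its argument "commands" is one flat list of numbers, 5 for each row, row after row: the shift along the world's x, y, z normalised to -1 to 1, where 1 is 120 mm, then the turn about the world's z normalised to -1 to 1, where 1 is 180 degrees, then the opening, from 0 (shut) to 1 (fully open). A call has 1 to 5 rows; each row is the pose to reach, as a shift and turn from the pose commanded when the call began, turning the shorter way round; what a row does not reach only later rows make up. A row lasts 1/12 s, in which the tool goes at most 41.7 mm and 7.16 degrees, less where a joint would pass 70% of its speed; a pose out of reach is approached as far as the arm can. A call with a number of a shift or a turn outside -1 to 1 is refused whole. A call with a gripper value outside its range is refused whole. The fingers move at their own pace and stop on an object; the grip force is fixed at half the most. Time passes only in rows, so rows that repeat a pose let the fingers close. It gives the time, the measured TCP pose, the force and the opening at its end, in the units of the state.
- read_state(): the state, without advancing time (a new reading comes with each control period).
- capture(name): name is "side" or "top"; returns the picture (400x640x3 uint8, blue, green, red); there is no depth.
- camera_params(name): a dict with "fx", "fy", "cx", "cy" (pixels), "eye" and "attitude" of the camera in the world. Camera axes: x right, y down, z forward; pixel columns grow to the right and rows downward; lengths in m; the calibration is good to about 2 mm. A picture is of the moment at which its call begins. camera_params takes no time and is no camera call.
- finish_job(): hands the job in, once; it reports no verdict.
The state is a dict: "clock": time; "joints": joint angles; "qvel": joint speeds; "tau": joint torques, N m; "tool_pos": TCP position; "tool_rot": TCP orientation; "ft_force": force on the tool from outside, world axes, zero at the start; "torque": the same for the moment, N m; "gripper_width": opening from 0.0 (shut) to 1.0 (fully open).
Only numpy, scipy, OpenCV 4.12 (cv2) and the standard library are available. Lean on these libraries where they do the work, as an engineer would, in place of code of your own. Each camera call takes 0.05 s, during which the arm holds its last target.

## Working session

There is one attempt and no reset: what is moved stays moved. The work goes in short steps, Python scripts to look and compute and a tool call to move; the robot and the scene stay as the last step left them, time stands still between calls to the robot, and variables do not carry over. Pictures are saved under pics/ and viewed, and the job is handed in when it is done.

Besides the shell and the picture viewer there is one more tool, called after "Call:" as a command line: name --argument value ..., lists and objects as JSON in quotes. servo_tool: Moves the arm, as the interface text tells. Its arguments: {"type":"object","properties":{"commands":{"type":"array"}},"required":["commands"]}

```bash
mkdir -p pics; ls; python3 - <<'E'
from rig import *
import cv2
for n in("side","top"):
    im=capture(n); cv2.imwrite(f"pics/{n}0.png",im)
    print(n,camera_params(n))
print(read_state())
E
```

```text
pics
side {'fx': 474.3660724993948, 'fy': 474.3660724993948, 'cx': 320.8106020757703, 'cy': 205.03911669045738, 'eye': array([-0.38231754,  0.80065526,  0.92024202]), 'attitude': array([-1.02610934,  2.27337407, -1.21457806])}
top {'fx': 374.6253066023443, 'fy': 374.6253066023443, 'cx': 313.60663061454864, 'cy': 196.06907109192292, 'eye': array([ 0.38540142, -0.04660403,  1.11771917]), 'attitude': array([-2.1038199 ,  2.16892398, -0.15902942])}
{'clock': 0.1, 'joints': array([-1.34790919e+00,  2.64723707e-01,  1.60527879e+00,  8.24174403e-06,
        1.27371665e+00, -3.69213369e-02]), 'qvel': array([-0.00030078, -0.00280441, -0.00367326,  0.00102678,  0.00035547,
       -0.00165228]), 'tau': array([-4.51149322e-05, -5.16706860e+01, -3.68589664e+01, -7.71241162e-05,
        6.29520742e-03,  7.47326681e-07]), 'tool_pos': array([ 0.17323945, -0.6516796 ,  0.23003328]), 'tool_rot': array([-0.27231098,  2.0851592 , -2.08070997]), 'ft_force': array([-0.66991184, -0.25328611, -0.84261013]), 'torque': array([0.01404308, 0.04528161, 0.03040872]), 'gripper_width': 0.9950821836109403}
```

View pics/side0.png

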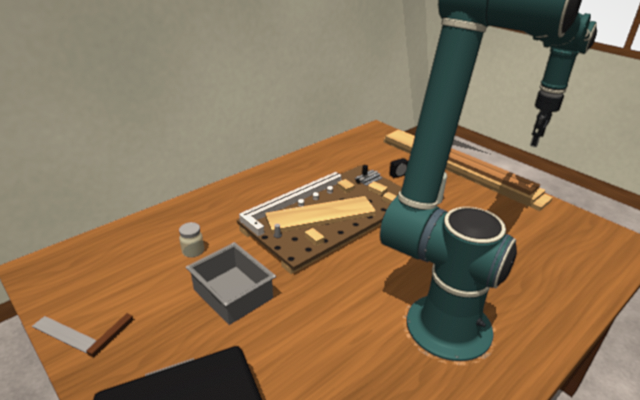

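View pics/top0.png

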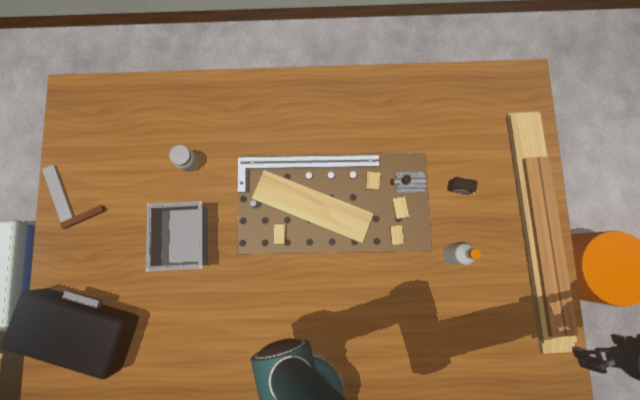

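```bash
cat > h.py <<'E'
from rig import *
import cv2, numpy as np
from scipy.spatial.transform import Rotation as R
P={n:camera_params(n) for n in("side","top")}
def ray(n,u,v):
    p=P[n]; d=R.from_rotvec(p["attitude"]).apply([(u-p["cx"])/p["fx"],(v-p["cy"])/p["fy"],1]); return np.array(p["eye"]),d
def onz(n,u,v,z):
    e,d=ray(n,u,v); return e+d*(z-e[2])/d[2]
def proj(n,X):
    p=P[n]; c=R.from_rotvec(p["attitude"]).inv().apply(np.array(X)-p["eye"]); return np.array([p["fx"]*c[0]/c[2]+p["cx"],p["fy"]*c[1]/c[2]+p["cy"]])
def crop(im,x0,y0,x1,y1,k,f):
    c=cv2.resize(im[y0:y1,x0:x1],None,fx=k,fy=k,interpolation=cv2.INTER_CUBIC); cv2.imwrite(f,c)
E
python3 - <<'E'
from h import *
im=cv2.imread("pics/top0.png"); crop(im,225,145,440,265,3.6,"pics/t0c.png")
im=cv2.imread("pics/side0.png"); crop(im,230,150,430,280,4,"pics/s0c.png")
print(R.from_rotvec(P["top"]["attitude"]).as_matrix().round(3))
for u,v in[(237,157),(425,153),(431,249),(238,252)]: print(onz("top",u,v,.038).round(4))
E
```

```text
[[-0.03  -0.987  0.156]
 [-1.     0.031  0.005]
 [-0.01  -0.155 -0.988]]
[0.6802 0.1832 0.038 ]
[ 0.6743 -0.3746  0.038 ]
[ 0.3927 -0.3703  0.038 ]
[0.4006 0.1798 0.038 ]
```

View pics/t0c.png

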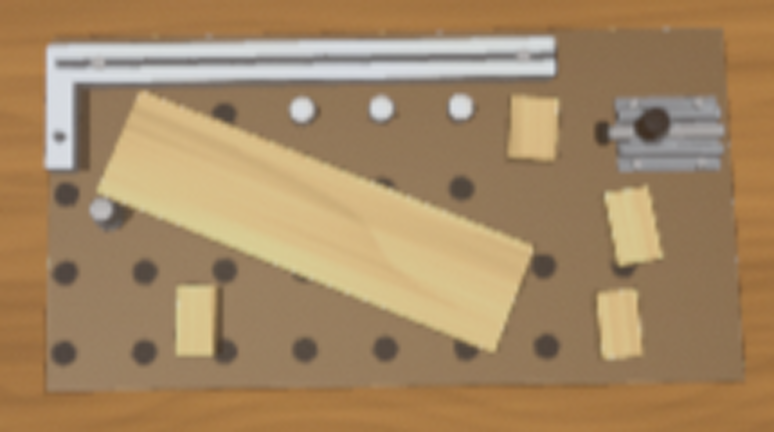

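View pics/s0c.png

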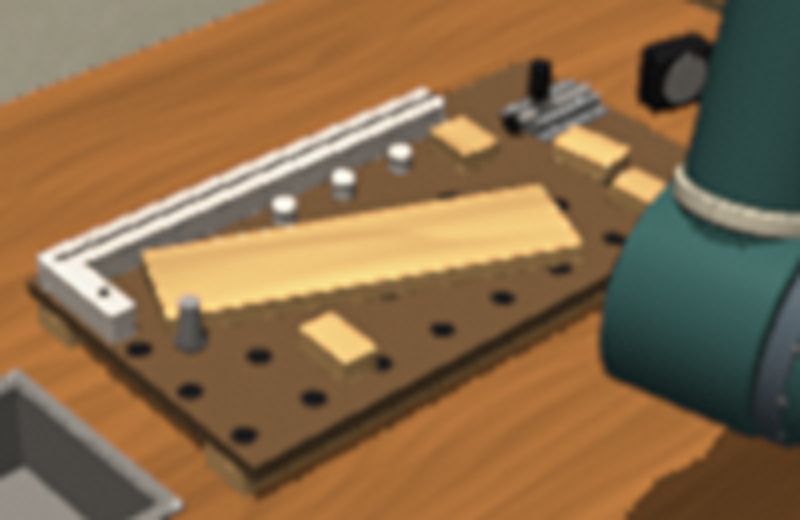

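```bash
cat >> h.py <<'E'
def wood(im,show=None,zt=.058):
    k=4; x0,y0=225,145
    c=cv2.resize(im[y0:265,x0:445],None,fx=k,fy=k,interpolation=cv2.INTER_CUBIC)
    hsv=cv2.cvtColor(c,cv2.COLOR_BGR2HSV)
    m=((hsv[...,2]>165)&(hsv[...,1]>75)&(hsv[...,1]<160)).astype(np.uint8)
    m=cv2.morphologyEx(m,cv2.MORPH_OPEN,np.ones((7,7),np.uint8))
    if show: cv2.imwrite(show,m*255)
    out=[]
    for ct in cv2.findContours(m,cv2.RETR_EXTERNAL,cv2.CHAIN_APPROX_NONE)[0]:
        a=cv2.contourArea(ct)
        if a<500: continue
        z=.056 if a>8000 else zt
        W=np.array([onz("top",(u+.5)/k-.5+x0,(v+.5)/k-.5+y0,z)[:2] for u,v in ct[:,0]],np.float32)
        (cx,cy),(w,h),ang=cv2.minAreaRect(W*1000)
        if w<h: w,h,ang=h,w,ang+90
        out.append((round(cx,1),round(cy,1),round(w,1),round(h,1),round((ang+90)%180-90,1),a))
    return out  # mm, long side direction angle from world x
E
python3 - <<'E'
from h import *
im=cv2.imread("pics/top0.png")
for o in wood(im,"pics/m0.png"): print(o)
k=4
c=cv2.resize(im[145:265,225:445],None,fx=k,fy=k,interpolation=cv2.INTER_CUBIC)
hsv=cv2.cvtColor(c,cv2.COLOR_BGR2HSV)
g=(hsv[...,1]<60)&(hsv[...,2]>150)
d=(hsv[...,2]<75)
for nm,m,z in(("bright",g,.058),("dark",d,.038)):
    n,l,s,ce=cv2.connectedComponentsWithStats(m.astype(np.uint8))
    for i in range(1,n):
        if s[i,4]>60: 
            u,v=(ce[i]+.5)/k-.5+[225,145]; print(nm,s[i,4],(u.round(1),v.round(1)),onz("top",u,v,z).round(4)[:2])
# tub
tub=[onz("top",u,v,.08).round(3) for u,v in[(147,203),(203,202),(204,268),(147,271)]]; print(tub)
E
```

```text
(373.5, 192.7, 40.6, 13.7, -89.6, 695.0)
(382.3, 127.9, 85.4, 14.1, -80.2, 1570.5)
(371.7, -124.2, 407.9, 33.9, 89.2, 17488.0)
(383.2, -374.5, 42.4, 13.5, -80.6, 891.5)
(435.7, -271.6, 55.2, 33.8, 2.5, 3368.5)
(448.4, 61.0, 56.3, 31.1, -1.7, 3282.0)
(510.7, 195.1, 51.6, 37.8, 0.4, 3399.0)
(512.7, -287.1, 59.9, 37.3, 7.3, 3970.0)
(580.5, 197.3, 35.4, 25.6, 88.2, 1553.5)
(594.1, -212.9, 51.8, 38.6, -6.4, 3521.0)
(526.0, -34.9, 341.7, 92.9, 66.3, 59605.0)
(566.3, -392.3, 136.1, 49.8, -4.4, 10992.0)
(641.8, 196.8, 66.0, 36.5, 0.1, 3697.0)
(665.1, -383.7, 83.1, 35.9, 88.2, 3445.0)
(692.0, 123.8, 80.7, 13.5, -88.3, 1225.0)
(689.4, -75.6, 230.8, 16.1, 87.0, 4099.5)
bright 24484 (np.float64(299.5), np.float64(163.2)) [ 0.6501 -0.0028]
bright 630 (np.float64(330.4), np.float64(174.3)) [ 0.6144 -0.0913]
bright 648 (np.float64(352.5), np.float64(174.0)) [ 0.6134 -0.1552]
bright 662 (np.float64(308.3), np.float64(174.8)) [ 0.6151 -0.0274]
bright 85 (np.float64(400.6), np.float64(173.2)) [ 0.6114 -0.2939]
bright 308 (np.float64(420.8), np.float64(174.3)) [ 0.6063 -0.3516]
bright 662 (np.float64(418.2), np.float64(180.6)) [ 0.5878 -0.3429]
bright 229 (np.float64(397.3), np.float64(181.2)) [ 0.588  -0.2828]
bright 413 (np.float64(415.2), np.float64(185.3)) [ 0.5746 -0.3332]
bright 80 (np.float64(401.2), np.float64(185.8)) [ 0.5743 -0.2932]
bright 569 (np.float64(411.3), np.float64(189.7)) [ 0.562  -0.3213]
bright 517 (np.float64(252.3), np.float64(202.5)) [0.5394 0.1347]
dark 666 (np.float64(405.7), np.float64(179.1)) [ 0.5973 -0.3121]
dark 151 (np.float64(391.9), np.float64(181.5)) [ 0.5916 -0.2713]
[array([0.544, 0.427, 0.08 ]), array([0.542, 0.27 , 0.08 ]), array([0.36 , 0.264, 0.08 ]), array([0.356, 0.42 , 0.08 ])]
```

View pics/m0.png

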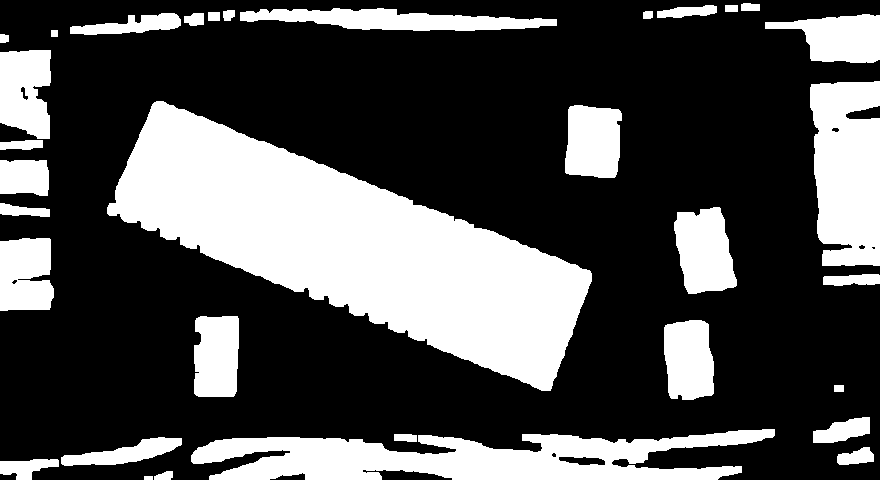

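```bash
python3 - <<'E'
from h import *
print(R.from_rotvec(read_state()["tool_rot"]).as_matrix().round(3))
for n,z,u,v in [("glue",.16,476,254),("post",.078,252.3,202.5),("knob",.100,405.8,178.5)]: print(n,onz("top",u,v,z).round(4))
E
```

```text
[[-0.966 -0.     0.257]
 [-0.257  0.002 -0.966]
 [-0.    -1.    -0.002]]
glue [ 0.3761 -0.4455  0.16  ]
post [0.5363 0.1314 0.078 ]
knob [ 0.5869 -0.2974  0.1   ]
```

Call:
servo_tool --commands '[0.3,0.3,0,0,0.6,0.5,0.5,0,0,0.6,0.75,0.75,0,0,0.6,1,1,0,0,0.6]'

```text
clock: 0.43
tool_pos: [0.2917, -0.5329, 0.2305]
tool_rot: [-0.271, 2.085, -2.082]
ft_force: [0.5, -0.7, 0.2]
gripper_width: 0.599
```

Call:
servo_tool --commands '[0.24,0.24,0,0,0.6,0.5,0.5,0,0,0.6,0.75,0.75,0,0,0.6,1,1,0,0,0.6]'

```text
clock: 0.77
tool_pos: [0.4092, -0.4154, 0.2308]
tool_rot: [-0.272, 2.084, -2.083]
ft_force: [0.5, -1.7, -0.4]
gripper_width: 0.598
```

Call:
servo_tool --commands '[0.19,0.21,0,-0.02,0.6,0.38,0.42,0,-0.05,0.6,0.57,0.63,0,-0.08,0.6,0.755,0.83,0,-0.11,0.6]'

```text
clock: 1.1
tool_pos: [0.4997, -0.3158, 0.2308]
tool_rot: [-0.097, -2.176, 2.174]
ft_force: [0.2, -0.5, 0.5]
gripper_width: 0.601
```

Call:
servo_tool --commands '[0.19,0.21,0,-0.008,0.6,0.38,0.42,0,-0.008,0.6,0.57,0.63,0,-0.008,0.6,0.755,0.83,0,-0.008,0.6,0.755,0.83,-0.3,-0.008,0.6]'

```text
clock: 1.52
tool_pos: [0.5982, -0.2156, 0.2031]
tool_rot: [-0.134, -2.171, 2.177]
ft_force: [1.9, -1.9, 0.8]
gripper_width: 0.598
```

```bash
python3 - <<'E'
from h import *
im=capture("top");cv2.imwrite("pics/top1.png",im); s=read_state(); print(s["tool_pos"].round(4),s["joints"].round(2)); print(R.from_rotvec(s["tool_rot"]).as_matrix().round(3)[:,2])
for o in wood(im): print(o)
im=capture("side");cv2.imwrite("pics/side1.png",im);crop(im,230,110,430,260,4,"pics/s1c.png")
E
```

```text
[ 0.5903 -0.2149  0.1902] [-0.39  0.21  1.75  0.    1.19  1.29]
[-0.107 -0.994 -0.002]
(379.7, 52.5, 322.3, 34.5, 88.3, 17782.5)
(373.9, -371.4, 56.5, 35.9, -78.6, 2548.5)
(406.6, 197.0, 32.4, 23.9, -89.8, 1402.5)
(418.1, -393.9, 20.5, 17.4, 88.3, 547.5)
(453.4, 197.6, 31.9, 10.0, 89.9, 520.5)
(448.7, 60.8, 57.0, 32.0, -1.7, 3274.5)
(595.4, -224.9, 25.0, 15.1, -3.3, 518.5)
(534.6, -15.4, 299.9, 93.9, 66.2, 49062.0)
(597.7, 18.0, 394.1, 228.3, -89.6, 29840.5)
```

View pics/s1c.png

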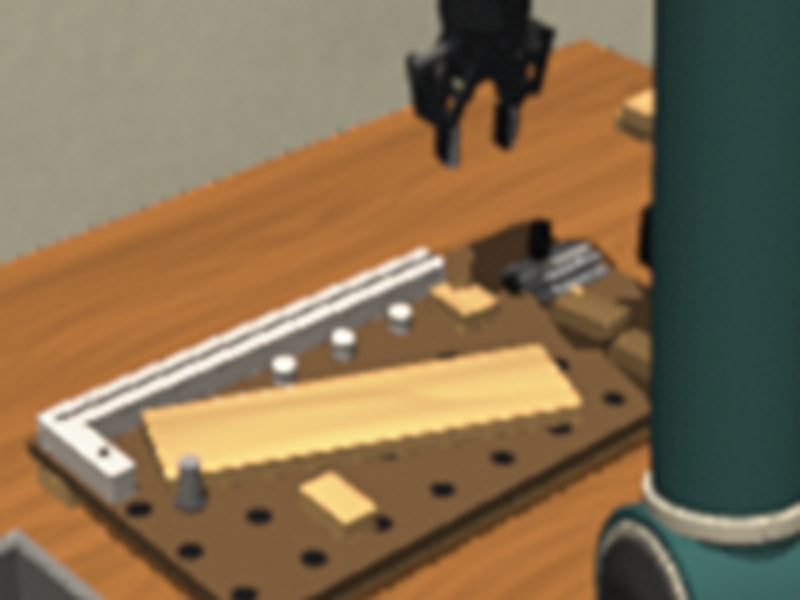

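Call:
servo_tool --commands '[0.0,0.0,-0.3,0,0.6,0.0,0,-0.6,0,0.6,0,0,-0.8,0,0.6,0,0,-0.9,0,0.6,0,0,-0.9,0,0.6]'

```text
clock: 2.03
tool_pos: [0.5865, -0.2176, 0.0839]
tool_rot: [-0.113, -2.163, 2.158]
ft_force: [0.1, -0.7, -0.4]
gripper_width: 0.603
```

```bash
python3 - <<'E'
from h import *
s=read_state(); print(s["clock"],s["tool_pos"].round(4),s["ft_force"])
im=capture("side");crop(im,230,110,430,260,4,"pics/s2c.png")
s=read_state(); print(s["clock"],s["tool_pos"].round(4),s["ft_force"])
E
```

```text
2.0333 [ 0.5865 -0.2176  0.0839] [ 0.09992106 -0.74797389 -0.4331842 ]
2.0833 [ 0.5883 -0.2183  0.0864] [0.03498064 0.09312745 0.42698312]
```

View pics/s2c.png

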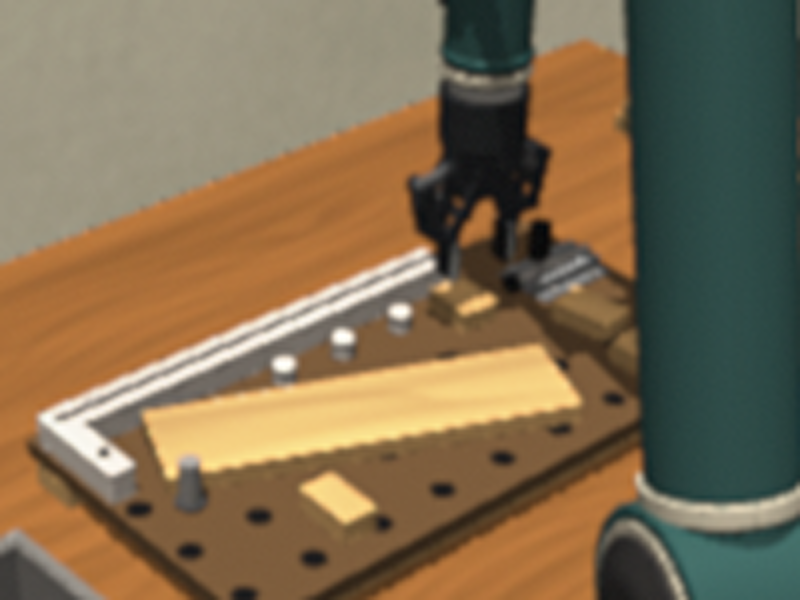

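Call:
servo_tool --commands '[0.05,0.04,-0.1,0,0.6,0.05,0.04,-0.2,0,0.6,0.05,0.04,-0.3,0,0.6,0.05,0.04,-0.37,0,0.6,0.05,0.04,-0.37,0,0.6]'

```text
clock: 2.5
tool_pos: [0.5938, -0.2125, 0.0402]
tool_rot: [-0.115, -2.164, 2.161]
ft_force: [-1.1, 0.7, -0.5]
gripper_width: 0.6
```

Call:
servo_tool --commands '[0,0,0,0,0.1,0,0,0,0,0.1,0,0,0,0,0.1,0,0,0,0,0.1,0,0,0,0,0.1]'

```text
clock: 2.92
tool_pos: [0.596, -0.2135, 0.0434]
tool_rot: [-0.121, -2.164, 2.165]
ft_force: [0.2, -0.5, -0.2]
gripper_width: 0.426
```

```bash
python3 - <<'E'
from h import *
s=read_state(); print(s["clock"],s["tool_pos"].round(4),s["ft_force"])
im=capture("side");crop(im,270,110,430,230,4,"pics/s3c.png")
E
```

```text
2.9167 [ 0.596  -0.2135  0.0434] [ 0.16887317 -0.51837729 -0.22495675]
```

View pics/s3c.png

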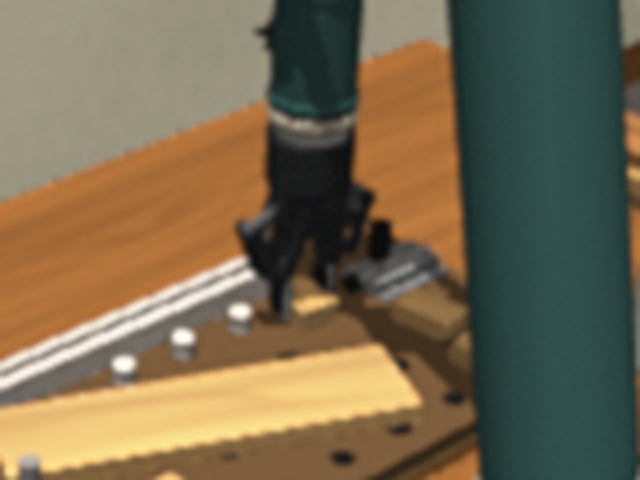

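Call:
servo_tool --commands '[0,0,0.2,0,0.1,0,0,0.45,0,0.1,0,0,0.7,0,0.1,0,0,0.9,0,0.1]'

```text
clock: 3.3
tool_pos: [0.5962, -0.2136, 0.1532]
tool_rot: [-0.122, -2.164, 2.166]
ft_force: [1.4, -0.5, -0.2]
gripper_width: 0.424
```

Call:
servo_tool --commands '[-0.06,0.23,0,0,0.1,-0.12,0.46,0,0,0.1,-0.18,0.7,0,0,0.1,-0.24,0.93,0,0,0.1]'

```text
clock: 3.63
tool_pos: [0.5665, -0.1007, 0.1514]
tool_rot: [-0.122, -2.164, 2.164]
ft_force: [-0.0, 0.1, -0.2]
gripper_width: 0.427
```

Call:
servo_tool --commands '[-0.06,0.23,0,0,0.1,-0.12,0.46,0,0,0.1,-0.18,0.7,0,0,0.1,-0.24,0.93,0,0,0.1]'

```text
clock: 3.97
tool_pos: [0.5375, 0.0112, 0.1512]
tool_rot: [-0.121, -2.165, 2.164]
ft_force: [-0.6, 0.1, -0.1]
gripper_width: 0.431
```

Call:
servo_tool --commands '[-0.06,0.23,0,0,0.1,-0.12,0.46,0,0,0.1,-0.18,0.7,0,0,0.1,-0.24,0.93,0,0,0.1]'

```text
clock: 4.3
tool_pos: [0.5088, 0.1229, 0.1512]
tool_rot: [-0.121, -2.165, 2.164]
ft_force: [0.7, 0.2, 0.5]
gripper_width: 0.43
```

Call:
servo_tool --commands '[-0.06,0.23,0,0,0.1,-0.12,0.46,0,0,0.1,-0.18,0.7,0,0,0.1,-0.24,0.93,0,0,0.1]'

```text
clock: 4.63
tool_pos: [0.48, 0.2345, 0.1513]
tool_rot: [-0.121, -2.165, 2.164]
ft_force: [0.5, -0.3, -1.0]
gripper_width: 0.426
```

Call:
servo_tool --commands '[-0.06,0.23,0,0,0.1,-0.12,0.46,0,0,0.1,-0.18,0.7,0,0,0.1,-0.24,0.93,0,0,0.1,-0.24,0.93,0,0,0.1]'

```text
clock: 5.05
tool_pos: [0.4506, 0.3491, 0.1514]
tool_rot: [-0.117, -2.17, 2.163]
ft_force: [0.5, 0.3, -0.5]
gripper_width: 0.431
```

```bash
python3 - <<'E'
from h import *
im=capture("top");cv2.imwrite("pics/top4.png",im);crop(im,130,140,450,280,2.5,"pics/t4c.png"); s=read_state(); print(s["tool_pos"].round(4),s["joints"].round(2),s["gripper_width"]); 
for o in wood(im): 
  if o[5]<20000 and 400<o[0]<620: print(o)
E
```

```text
[0.451  0.347  0.1512] [0.61 0.13 1.92 0.   1.09 2.29] 0.4275067962669436
(406.6, 197.8, 31.5, 20.1, 88.3, 888.0)
(417.3, -387.0, 35.9, 16.7, -86.2, 951.0)
(435.7, -271.6, 55.4, 34.1, 1.8, 3415.0)
(449.0, 60.9, 54.8, 31.1, -1.7, 2886.5)
(512.7, -287.2, 60.4, 37.6, 7.6, 4053.0)
(559.7, -391.5, 154.0, 50.5, -4.4, 12713.0)
(610.2, 196.7, 133.1, 36.5, 0.1, 7897.0)
```

View pics/t4c.png

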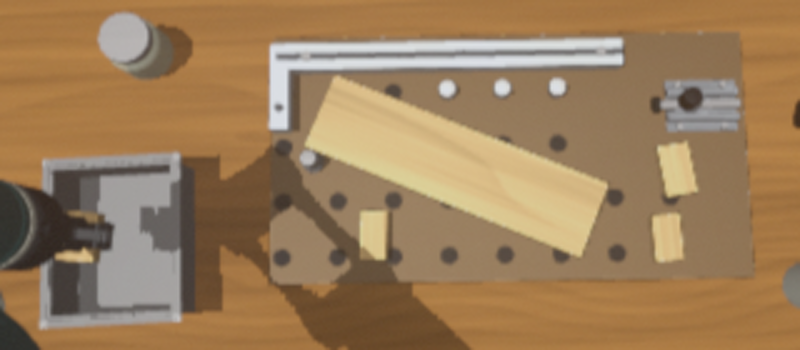

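Call:
servo_tool --commands '[0,0,-0.25,0,0.1,0,0,-0.5,0,0.1,0,0,-0.75,0,0.1,0,0,-0.75,0,0.1,0,0,-0.75,0,0.6]'

```text
clock: 5.52
tool_pos: [0.4502, 0.3427, 0.0592]
tool_rot: [-0.117, -2.158, 2.166]
ft_force: [0.5, -0.2, 0.1]
gripper_width: 0.554
```

Call:
servo_tool --commands '[0,0,0,0,0.6,0,0,0,0,0.6,0,0,0.3,0,0.6,0,0,0.6,0,0.6,0,0,0.75,0,0.6]'

```text
clock: 5.93
tool_pos: [0.4546, 0.3465, 0.1577]
tool_rot: [-0.128, -2.174, 2.162]
ft_force: [1.2, 0.3, 1.2]
gripper_width: 0.6
```

```bash
python3 - <<'E'
from h import *
im=capture("side");crop(im,130,140,330,340,3,"pics/s5c.png"); s=read_state(); print(s["tool_pos"].round(4),s["joints"].round(2),s["gripper_width"]); 
E
```

```text
[0.4565 0.3479 0.1612] [ 0.61  0.12  1.91 -0.    1.1   2.29] 0.5994260464304437
```

View pics/s5c.png

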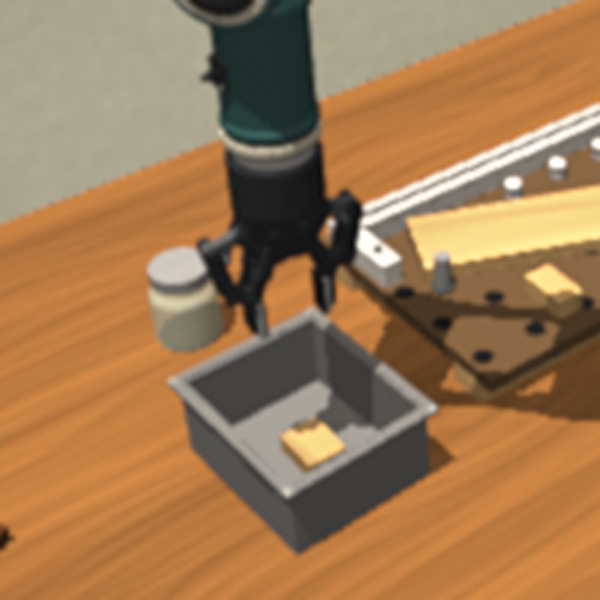

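Call:
servo_tool --commands '[0,-0.3,0,0.026,0.6,0,-0.6,0,0.026,0.6,0,-0.9,0,0.026,0.6]'

```text
clock: 6.23
tool_pos: [0.4529, 0.2365, 0.1536]
tool_rot: [-0.035, -2.212, 2.208]
ft_force: [1.0, -0.1, 0.1]
gripper_width: 0.598
```

Call:
servo_tool --commands '[0,-0.3,0,0,0.6,0,-0.6,0,0,0.6,0,-0.9,0,0,0.6,0,-0.9,0,0,0.6]'

```text
clock: 6.57
tool_pos: [0.4524, 0.1239, 0.1528]
tool_rot: [-0.041, -2.204, 2.208]
ft_force: [-0.1, 0.7, -0.4]
gripper_width: 0.6
```

Call:
servo_tool --commands '[0,-0.3,0,0,0.6,0,-0.58,0,0,0.6,0,-0.58,-0.2,0,0.6,0,-0.58,-0.4,0,0.6,0,-0.58,-0.4,0,0.6]'

```text
clock: 6.98
tool_pos: [0.4494, 0.0585, 0.1007]
tool_rot: [-0.03, -2.204, 2.204]
ft_force: [-1.9, -0.2, -1.2]
gripper_width: 0.601
```

```bash
python3 - <<'E'
from h import *
im=capture("side");s=read_state(); print(s["tool_pos"].round(4),s["joints"].round(2),s["gripper_width"],np.degrees(np.arctan2(*-R.from_rotvec(s["tool_rot"]).as_matrix()[1::-1,2])))
crop(im,230,110,430,260,3,"pics/s6c.png")
E
```

```text
[0.4503 0.0589 0.1022] [ 0.08 -0.03  2.19  0.    0.99  1.68] 0.5999532329098791 88.28148460469089
```

View pics/s6c.png

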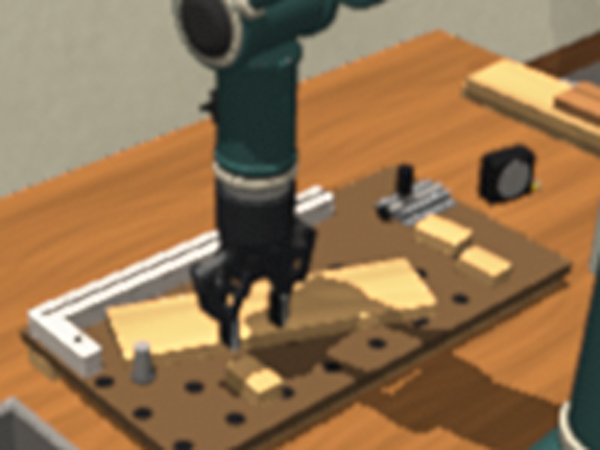

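Call:
servo_tool --commands '[0,0.02,-0.2,0,0.6,0,0.02,-0.35,0,0.6,0,0.02,-0.49,0,0.6,0,0.02,-0.49,0,0.6,0,0.02,-0.49,0,0.1]'

```text
clock: 7.45
tool_pos: [0.4522, 0.0621, 0.0451]
tool_rot: [-0.031, -2.207, 2.207]
ft_force: [0.8, 0.4, -0.6]
gripper_width: 0.472
```

Call:
servo_tool --commands '[0,0,0,0,0.1,0,0,0,0,0.1,0,0,0,0,0.1,0,0,0,0,0.1,0,0,0.2,0,0.1]'

```text
clock: 7.87
tool_pos: [0.4488, 0.0614, 0.0659]
tool_rot: [-0.026, -2.203, 2.204]
ft_force: [-0.2, 0.1, -1.0]
gripper_width: 0.336
```

Call:
servo_tool --commands '[0,0,0.2,0,0.1,0,0,0.45,0,0.1,0,0,0.7,0,0.1,0,0,0.7,0,0.1]'

```text
clock: 8.2
tool_pos: [0.4566, 0.0619, 0.1594]
tool_rot: [-0.046, -2.214, 2.212]
ft_force: [0.6, -0.4, 0.5]
gripper_width: 0.331
```

Call:
servo_tool --commands '[0,0.23,0,0,0.1,0,0.5,0,0,0.1,0,0.75,0,0,0.1,0,0.98,0,0,0.1]'

```text
clock: 8.53
tool_pos: [0.4518, 0.1805, 0.1527]
tool_rot: [-0.035, -2.208, 2.206]
ft_force: [1.2, 0.2, -0.1]
gripper_width: 0.333
```

Call:
servo_tool --commands '[0,0.23,0,0,0.1,0,0.5,0,0,0.1,0,0.75,0,0,0.1,0,0.98,0,0,0.1]'

```text
clock: 8.87
tool_pos: [0.4515, 0.2986, 0.1525]
tool_rot: [-0.033, -2.208, 2.207]
ft_force: [0.2, 0.6, -0.7]
gripper_width: 0.334
```

```bash
python3 - <<'E'
from h import *
im=capture("side");s=read_state(); print(s["tool_pos"].round(4),s["joints"].round(2),s["gripper_width"],np.degrees(np.arctan2(*-R.from_rotvec(s["tool_rot"]).as_matrix()[1::-1,2])))
crop(im,130,110,430,310,2.5,"pics/s7c.png")
E
```

```text
[0.452  0.3029 0.1529] [0.54 0.08 1.97 0.   1.09 2.14] 0.3295248633172775 88.40207457945185
```

View pics/s7c.png

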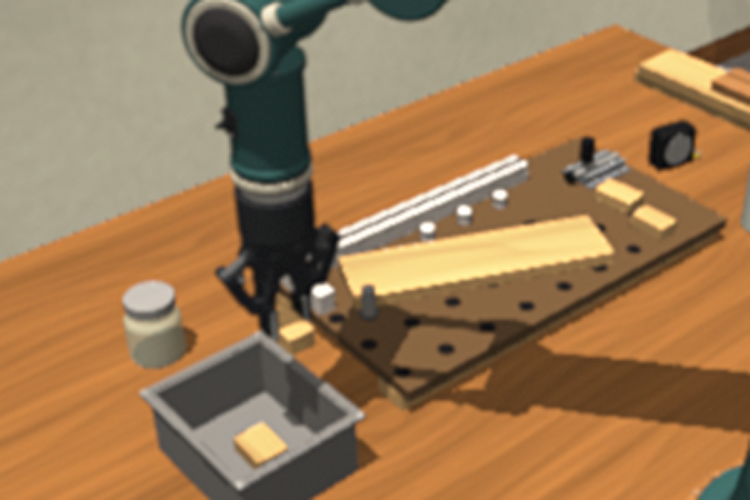

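Call:
servo_tool --commands '[0.27,0.33,0,0,0.1,0.27,0.33,-0.25,0,0.1,0.27,0.33,-0.5,0,0.1,0.27,0.33,-0.67,0,0.1,0.27,0.33,-0.67,0,0.1]'

```text
clock: 9.33
tool_pos: [0.4803, 0.334, 0.0664]
tool_rot: [-0.023, -2.197, 2.209]
ft_force: [-0.4, -0.6, -0.9]
gripper_width: 0.335
```

Call:
servo_tool --commands '[0,0,0,0,0.6,0,0,0,0,0.6,0,0,0,0,0.6,0,0,0.3,0,0.6,0,0,0.67,0,0.6]'

```text
clock: 9.75
tool_pos: [0.482, 0.3348, 0.1482]
tool_rot: [-0.027, -2.201, 2.208]
ft_force: [0.9, 0.2, 1.2]
gripper_width: 0.597
```

```bash
python3 - <<'E'
from h import *
im=capture("side");s=read_state(); print(s["tool_pos"].round(4),s["joints"].round(2),s["gripper_width"])
crop(im,130,110,430,310,2.5,"pics/s8c.png")
E
```

```text
[0.4884 0.3389 0.1609] [0.56 0.16 1.87 0.   1.1  2.16] 0.595111228009725
```

View pics/s8c.png

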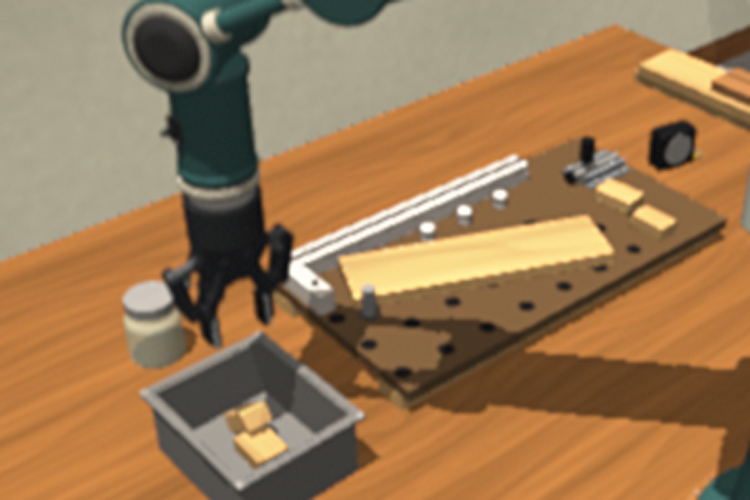

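Call:
servo_tool --commands '[0.05,-0.25,0,0,0.6,0.05,-0.5,0,0,0.6,0.05,-0.75,0,0,0.6,0.05,-1,0,0,0.6]'

```text
clock: 10.13
tool_pos: [0.4914, 0.2157, 0.152]
tool_rot: [-0.037, -2.211, 2.207]
ft_force: [0.1, -0.5, 0.5]
gripper_width: 0.601
```

Call:
servo_tool --commands '[0.05,-0.25,0,0.03,0.6,0.05,-0.5,0,0.05,0.6,0.05,-0.75,0,0.05,0.6,0.05,-1,0,0.05,0.6]'

```text
clock: 10.47
tool_pos: [0.4974, 0.095, 0.1519]
tool_rot: [-0.132, 2.153, -2.153]
ft_force: [-0.1, 0.9, -0.6]
gripper_width: 0.6
```

Call:
servo_tool --commands '[0.05,-0.25,0,0,0.6,0.05,-0.5,0,0,0.6,0.05,-0.75,0,0,0.6,0.05,-1,0,0,0.6]'

```text
clock: 10.8
tool_pos: [0.5033, -0.0254, 0.1519]
tool_rot: [-0.132, 2.152, -2.154]
ft_force: [0.1, 0.3, 0.4]
gripper_width: 0.604
```

Call:
servo_tool --commands '[0.05,-0.25,0,0,0.6,0.05,-0.5,0,0,0.6,0.05,-0.75,0,0,0.6,0.05,-1,0,0,0.6]'

```text
clock: 11.13
tool_pos: [0.5092, -0.1458, 0.1519]
tool_rot: [-0.132, 2.151, -2.155]
ft_force: [0.8, 0.4, 0.5]
gripper_width: 0.599
```

Call:
servo_tool --commands '[0.05,-0.25,0,0,0.6,0.05,-0.5,0,0,0.6,0.05,-0.75,0,0,0.6,0.05,-1,0,0,0.6,0.05,-1,0,0,0.6]'

```text
clock: 11.55
tool_pos: [0.5154, -0.2696, 0.1522]
tool_rot: [-0.129, 2.149, -2.161]
ft_force: [1.3, -0.5, -0.3]
gripper_width: 0.601
```

```bash
python3 - <<'E'
from h import *
im=capture("top");capture("top");s=read_state(); print(s["tool_pos"].round(4),s["joints"].round(2),s["gripper_width"],np.degrees(np.arctan2(*-R.from_rotvec(s["tool_rot"]).as_matrix()[1::-1,2])))
crop(im,225,145,440,265,3.6,"pics/t9.png")
for o in wood(im): 
  if o[5]<20000 and 400<o[0]<620: print(o)
E
```

```text
[ 0.5148 -0.2654  0.1513] [-0.52  0.15  1.9   0.    1.09  0.93] 0.6029489166074712 97.1722733216263
(406.6, 197.4, 31.8, 22.3, 89.8, 1284.5)
(488.9, -387.4, 35.2, 8.3, -89.9, 506.0)
(504.3, -385.2, 30.1, 11.3, -90.0, 503.5)
```

View pics/t9.png

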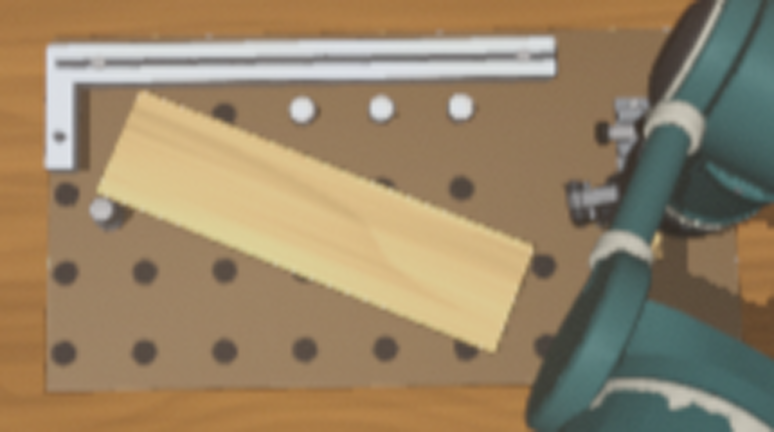

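Call:
servo_tool --commands '[-0.02,-0.18,0,0,0.6,-0.02,-0.18,-0.25,0,0.6,-0.02,-0.18,-0.5,0,0.6,-0.02,-0.18,-0.5,0,0.6]'

```text
clock: 11.98
tool_pos: [0.5081, -0.2821, 0.0847]
tool_rot: [-0.146, 2.164, -2.152]
ft_force: [-2.5, 0.2, -2.5]
gripper_width: 0.599
```

```bash
python3 - <<'E'
from h import *
im=capture("side");capture("top");s=read_state(); print(s["tool_pos"].round(4),s["gripper_width"],np.degrees(np.arctan2(*-R.from_rotvec(s["tool_rot"]).as_matrix()[1::-1,2])))
crop(im,230,110,430,260,4,"pics/s10c.png")
E
```

```text
[ 0.5108 -0.2837  0.0889] 0.6008766266770121 97.38570403461725
```

View pics/s10c.png

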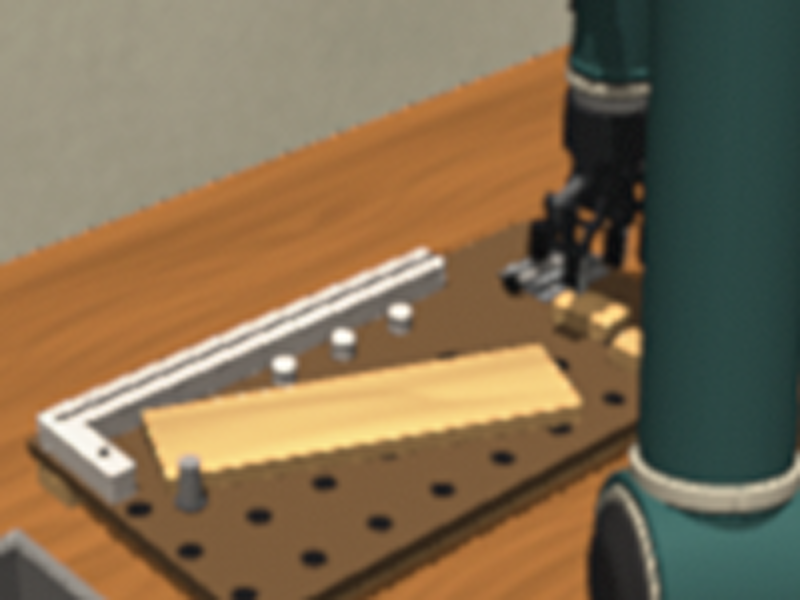

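Call:
servo_tool --commands '[0.02,-0.03,-0.15,0,0.6,0.02,-0.03,-0.3,0,0.6,0.02,-0.03,-0.39,0,0.6,0.02,-0.03,-0.39,0,0.6,0.02,-0.03,-0.39,0,0.1]'

```text
clock: 12.5
tool_pos: [0.5144, -0.2886, 0.0434]
tool_rot: [-0.138, 2.155, -2.155]
ft_force: [0.3, -0.7, 0.3]
gripper_width: 0.472
```

Call:
servo_tool --commands '[0,0,0,0,0.1,0,0,0,0,0.1,0,0,0,0,0.1,0,0,0,0,0.1,0,0,0.2,0,0.1]'

```text
clock: 12.92
tool_pos: [0.5109, -0.287, 0.0628]
tool_rot: [-0.145, 2.163, -2.153]
ft_force: [-0.8, 0.3, -1.7]
gripper_width: 0.401
```

Call:
servo_tool --commands '[0,0,0.2,0,0.1,0,0,0.45,0,0.1,0,0,0.7,0,0.1,0,0,0.7,0,0.1]'

```text
clock: 13.25
tool_pos: [0.5179, -0.2914, 0.158]
tool_rot: [-0.127, 2.143, -2.158]
ft_force: [0.7, -1.2, 0.5]
gripper_width: 0.401
```

Call:
servo_tool --commands '[-0.02,0.25,0,0,0.1,-0.05,0.5,0,0,0.1,-0.07,0.75,0,0,0.1,-0.1,1,0,0,0.1]'

```text
clock: 13.58
tool_pos: [0.5016, -0.1679, 0.1503]
tool_rot: [-0.137, 2.156, -2.156]
ft_force: [0.2, 0.6, -0.2]
gripper_width: 0.402
```

Call:
servo_tool --commands '[-0.02,0.25,0,0,0.1,-0.05,0.5,0,0,0.1,-0.07,0.75,0,0,0.1,-0.1,1,0,0,0.1]'

```text
clock: 13.92
tool_pos: [0.4895, -0.0476, 0.1503]
tool_rot: [-0.137, 2.155, -2.155]
ft_force: [0.3, 0.7, -0.0]
gripper_width: 0.394
```

Call:
servo_tool --commands '[-0.02,0.25,0,0,0.1,-0.05,0.5,0,0,0.1,-0.07,0.75,0,0,0.1,-0.1,1,0,0,0.1]'

```text
clock: 14.25
tool_pos: [0.4776, 0.0724, 0.1504]
tool_rot: [-0.137, 2.155, -2.155]
ft_force: [0.1, 0.3, -1.2]
gripper_width: 0.401
```

Call:
servo_tool --commands '[-0.02,0.25,0,0,0.1,-0.05,0.5,0,0,0.1,-0.07,0.75,0,0,0.1,-0.1,1,0,0,0.1]'

```text
clock: 14.58
tool_pos: [0.4656, 0.1924, 0.1504]
tool_rot: [-0.138, 2.155, -2.155]
ft_force: [0.6, -0.1, -1.4]
gripper_width: 0.398
```

Call:
servo_tool --commands '[-0.02,0.25,0,0,0.1,-0.05,0.5,0,0,0.1,-0.07,0.75,0,0,0.1,-0.1,1,0,0,0.1,-0.1,1,0,0,0.1]'

```text
clock: 15.0
tool_pos: [0.4535, 0.3156, 0.1506]
tool_rot: [-0.14, 2.156, -2.15]
ft_force: [-0.6, -0.4, -0.6]
gripper_width: 0.399
```

```bash
python3 - <<'E'
from h import *
im=capture("top");capture("top");s=read_state(); print(s["tool_pos"].round(4),s["joints"].round(2),s["gripper_width"])
crop(im,130,140,450,280,2.5,"pics/t11.png")
for o in wood(im): 
  if o[5]<20000 and 400<o[0]<620: print(o)
E
```

```text
[0.4535 0.3118 0.1501] [ 0.56  0.1   1.96 -0.    1.09  2.  ] 0.4052132913055711
(406.6, 197.4, 31.7, 21.2, -89.9, 1208.5)
(417.4, -386.7, 36.4, 18.1, -87.0, 1155.5)
(435.7, -271.5, 55.4, 34.3, 2.1, 3435.0)
(559.9, -391.0, 155.4, 50.4, -4.8, 13091.5)
```

View pics/t11.png

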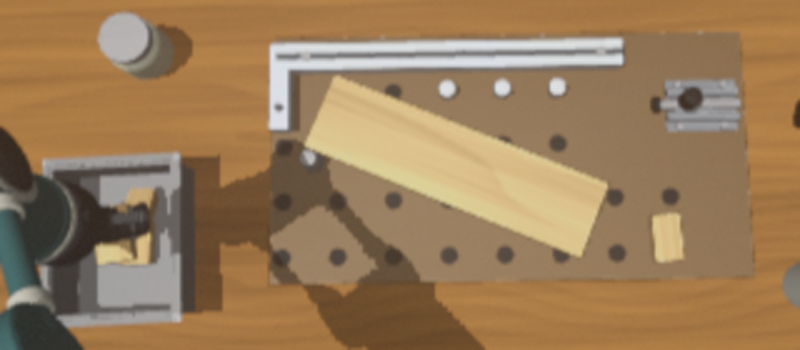

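Call:
servo_tool --commands '[-0.25,0.33,0,0,0.1,-0.25,0.33,-0.25,0,0.1,-0.25,0.33,-0.5,0,0.1,-0.25,0.33,-0.6,0,0.1,-0.25,0.33,-0.6,0,0.1]'

```text
clock: 15.52
tool_pos: [0.4212, 0.3474, 0.0745]
tool_rot: [-0.145, 2.154, -2.165]
ft_force: [0.2, -0.0, -0.8]
gripper_width: 0.401
```

Call:
servo_tool --commands '[0,0,0,0,0.6,0,0,0,0,0.6,0,0,0,0,0.6,0,0,0.3,0,0.6,0,0,0.6,0,0.6]'

```text
clock: 15.93
tool_pos: [0.423, 0.3493, 0.1503]
tool_rot: [-0.141, 2.155, -2.16]
ft_force: [-0.0, 0.7, 0.8]
gripper_width: 0.598
```

```bash
python3 - <<'E'
from h import *
im=capture("side");capture("side");s=read_state(); print(s["tool_pos"].round(4),s["joints"].round(2),s["gripper_width"])
crop(im,130,110,430,310,2.5,"pics/s12c.png")
E
```

```text
[0.4291 0.3541 0.1593] [ 0.65  0.09  1.95 -0.    1.09  2.09] 0.6014317078160042
```

View pics/s12c.png

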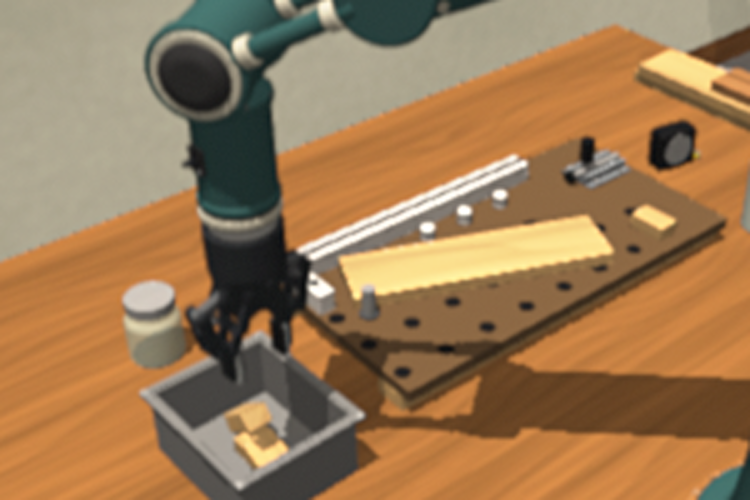

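Call:
servo_tool --commands '[0.02,-0.25,0,0,0.6,0.02,-0.5,0,0,0.6,0.02,-0.75,0,0,0.6,0.02,-1,0,0,0.6]'

```text
clock: 16.37
tool_pos: [0.4271, 0.2298, 0.1519]
tool_rot: [-0.136, 2.155, -2.153]
ft_force: [1.0, -0.7, 0.4]
gripper_width: 0.602
```

Call:
servo_tool --commands '[0.02,-0.25,0,-0.029,0.6,0.02,-0.5,0,-0.029,0.6,0.02,-0.75,0,-0.029,0.6,0.02,-1,0,-0.029,0.6]'

```text
clock: 16.7
tool_pos: [0.4295, 0.1093, 0.1519]
tool_rot: [-0.037, 2.202, -2.201]
ft_force: [0.6, 0.1, 0.3]
gripper_width: 0.601
```

Call:
servo_tool --commands '[0.02,-0.25,0,0,0.6,0.02,-0.5,0,0,0.6,0.02,-0.75,0,0,0.6,0.02,-1,0,0,0.6]'

```text
clock: 17.03
tool_pos: [0.4319, -0.011, 0.1519]
tool_rot: [-0.037, 2.201, -2.202]
ft_force: [0.9, -0.5, 0.3]
gripper_width: 0.602
```

Call:
servo_tool --commands '[0.02,-0.25,0,0,0.6,0.02,-0.5,0,0,0.6,0.02,-0.75,0,0,0.6,0.02,-1,0,0,0.6]'

```text
clock: 17.37
tool_pos: [0.4342, -0.1314, 0.1519]
tool_rot: [-0.037, 2.201, -2.203]
ft_force: [0.4, -0.4, 0.3]
gripper_width: 0.6
```

Call:
servo_tool --commands '[0.02,-0.25,0,0,0.6,0.02,-0.5,0,0,0.6,0.02,-0.75,0,0,0.6,0.02,-1,0,0,0.6]'

```text
clock: 17.7
tool_pos: [0.4364, -0.2516, 0.1519]
tool_rot: [-0.037, 2.2, -2.204]
ft_force: [0.5, 0.4, 0.9]
gripper_width: 0.598
```

Call:
servo_tool --commands '[0,-0.2,-0.2,0,0.6,0,-0.2,-0.4,0,0.6,0,-0.2,-0.5,0,0.6,0,-0.2,-0.5,0,0.6]'

```text
clock: 18.03
tool_pos: [0.4337, -0.2722, 0.0879]
tool_rot: [-0.044, 2.21, -2.202]
ft_force: [-0.9, 0.7, 0.2]
gripper_width: 0.603
```

```bash
python3 - <<'E'
from h import *
im=capture("side");im2=capture("top");s=read_state(); print(s["tool_pos"].round(4),s["gripper_width"],np.degrees(np.arctan2(*-R.from_rotvec(s["tool_rot"]).as_matrix()[1::-1,2])))
crop(im,230,110,430,260,4,"pics/s13c.png")
crop(im2,130,140,450,280,2.5,"pics/t13.png")
E
```

```text
[ 0.4359 -0.2728  0.0907] 0.5989848419887517 92.1260668143778
```

View pics/s13c.png

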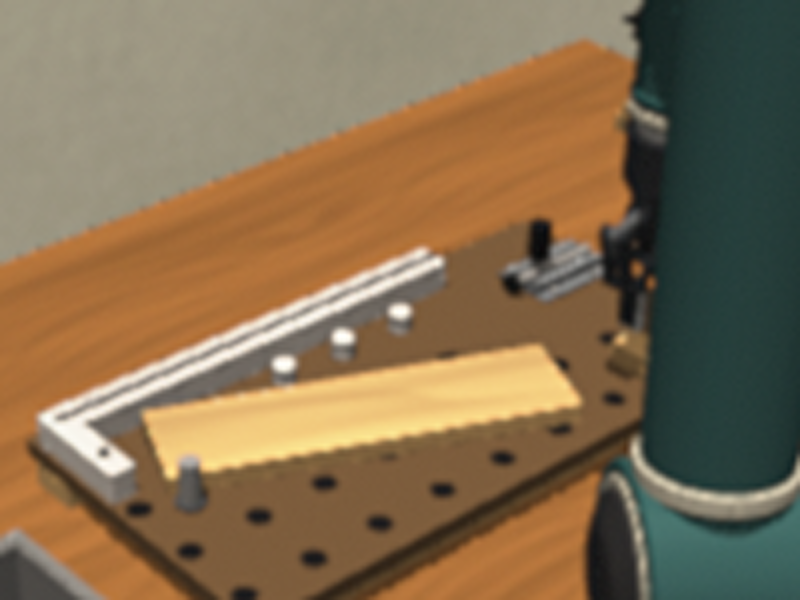

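View pics/t13.png

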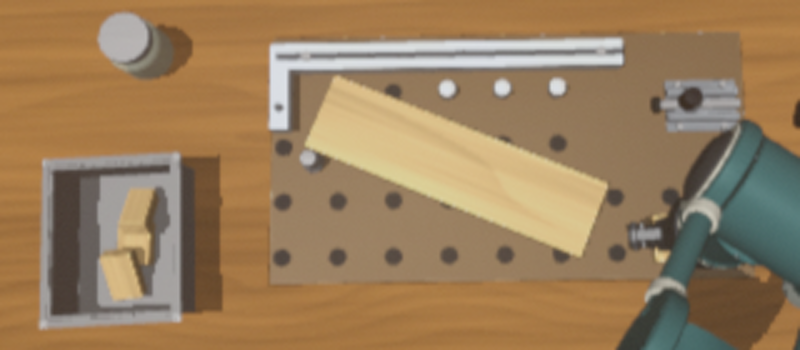

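Call:
servo_tool --commands '[0,0.01,-0.15,0,0.6,0,0.01,-0.3,0,0.6,0,0.01,-0.4,0,0.6,0,0.01,-0.4,0,0.6,0,0.01,-0.4,0,0.1]'

```text
clock: 18.55
tool_pos: [0.4362, -0.2717, 0.0429]
tool_rot: [-0.042, 2.203, -2.202]
ft_force: [0.4, -0.2, -0.1]
gripper_width: 0.472
```

Call:
servo_tool --commands '[0,0,0,0,0.1,0,0,0,0,0.1,0,0,0,0,0.1,0,0,0,0,0.1,0,0,0.2,0,0.1]'

```text
clock: 18.97
tool_pos: [0.4331, -0.2701, 0.0633]
tool_rot: [-0.047, 2.211, -2.201]
ft_force: [-0.7, 0.8, -0.9]
gripper_width: 0.359
```

Call:
servo_tool --commands '[0,0,0.2,0,0.1,0,0,0.45,0,0.1,0,0,0.7,0,0.1,0,0,0.7,0,0.1]'

```text
clock: 19.3
tool_pos: [0.4398, -0.2748, 0.1575]
tool_rot: [-0.03, 2.191, -2.206]
ft_force: [1.1, -1.7, 0.5]
gripper_width: 0.356
```

Call:
servo_tool --commands '[0,0.25,0,0,0.1,0.01,0.5,0,0,0.1,0.02,0.75,0,0,0.1,0.02,1,0,0,0.1]'

```text
clock: 19.63
tool_pos: [0.4382, -0.1511, 0.1504]
tool_rot: [-0.039, 2.203, -2.203]
ft_force: [-0.1, -0.5, -0.3]
gripper_width: 0.359
```

Call:
servo_tool --commands '[0,0.25,0,0,0.1,0.01,0.5,0,0,0.1,0.02,0.75,0,0,0.1,0.02,1,0,0,0.1]'

```text
clock: 19.97
tool_pos: [0.4406, -0.0308, 0.1504]
tool_rot: [-0.04, 2.203, -2.203]
ft_force: [0.3, -0.0, 0.1]
gripper_width: 0.355
```

Call:
servo_tool --commands '[0,0.25,0,0,0.1,0.01,0.5,0,0,0.1,0.02,0.75,0,0,0.1,0.02,1,0,0,0.1]'

```text
clock: 20.3
tool_pos: [0.443, 0.0893, 0.1504]
tool_rot: [-0.04, 2.203, -2.203]
ft_force: [0.9, -0.4, -0.2]
gripper_width: 0.357
```

Call:
servo_tool --commands '[0,0.25,0,0,0.1,0.01,0.5,0,0,0.1,0.02,0.75,0,0,0.1,0.02,1,0,0,0.1]'

```text
clock: 20.63
tool_pos: [0.4454, 0.2093, 0.1504]
tool_rot: [-0.04, 2.203, -2.203]
ft_force: [0.8, 0.4, -0.3]
gripper_width: 0.358
```

Call:
servo_tool --commands '[0,0.25,0,0,0.1,0.01,0.5,0,0,0.1,0.02,0.75,0,0,0.1,0.02,1,0,0,0.1,0.02,1,0,0,0.1]'

```text
clock: 21.05
tool_pos: [0.4482, 0.3326, 0.1506]
tool_rot: [-0.042, 2.204, -2.198]
ft_force: [0.7, 0.6, 0.1]
gripper_width: 0.355
```

```bash
python3 - <<'E'
from h import *
im=capture("side");im2=capture("top");s=read_state(); print(s["tool_pos"].round(4),s["gripper_width"])
crop(im,130,110,430,310,2.5,"pics/s14c.png")
crop(im2,130,140,450,280,2.5,"pics/t14.png")
E
```

```text
[0.4476 0.3286 0.1501] 0.35966096396454666
```

View pics/s14c.png

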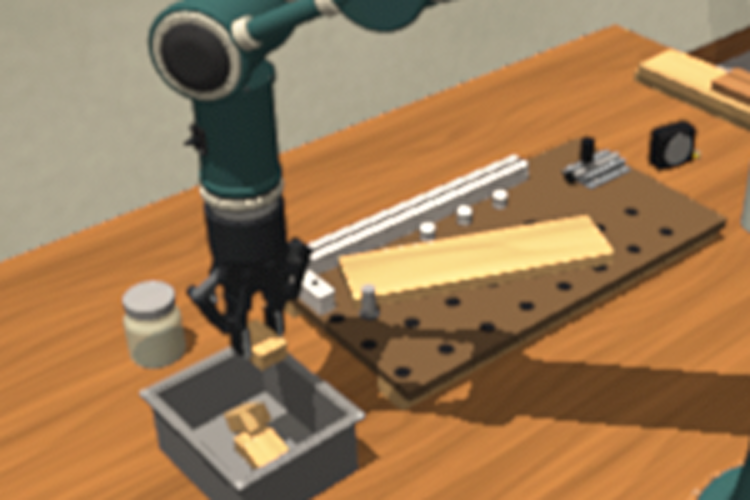

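Call:
servo_tool --commands '[0,0.25,0,0,0.1,0,0.25,-0.25,0,0.1,0,0.25,-0.5,0,0.1,0,0.25,-0.58,0,0.1,0,0.25,-0.58,0,0.1]'

```text
clock: 21.57
tool_pos: [0.4452, 0.3546, 0.0771]
tool_rot: [-0.047, 2.201, -2.212]
ft_force: [-0.8, 0.1, 0.3]
gripper_width: 0.357
```

Call:
servo_tool --commands '[0,0,0,0,0.55,0,0,0,0,0.55,0,0,0,0,0.55,0,0,0.3,0,0.55,0,0,0.6,0,0.55]'

```text
clock: 21.98
tool_pos: [0.4467, 0.3566, 0.1526]
tool_rot: [-0.044, 2.202, -2.207]
ft_force: [0.1, 0.3, 0.2]
gripper_width: 0.548
```

```bash
python3 - <<'E'
from h import *
im=capture("side");im2=capture("top");s=read_state(); print(s["tool_pos"].round(4),s["gripper_width"],s["joints"].round(2))
crop(im,130,110,430,310,2.5,"pics/s15c.png")
# worktop frame
k=4
c=cv2.resize(im2[145:265,225:445],None,fx=k,fy=k,interpolation=cv2.INTER_CUBIC)
hsv=cv2.cvtColor(c,cv2.COLOR_BGR2HSV)
g=((hsv[...,1]<60)&(hsv[...,2]>150))
n,l,st,ce=cv2.connectedComponentsWithStats(g.astype(np.uint8))
i=1+np.argmax(st[1:,4]); m=l==i
pts=[]
for x in range(120,540,20):
    col=np.where(m[:,x])[0]; v=col.max()+.5; pts.append(onz("top",(x+.5)/k-.5+225,(v+.5)/k-.5+145,.066)[:2])
pts=np.array(pts); p=np.polyfit(pts[:,1],pts[:,0],1); print("fence x=",p, np.degrees(np.arctan(-p[0])), np.abs(np.polyval(p,pts[:,1])-pts[:,0]).max())
E
```

```text
[0.453  0.3613 0.162 ] 0.5516356688014866 [ 0.63  0.13  1.9  -0.    1.1   2.16]
fence x= [0.01563264 0.63741193] -0.8956115744648878 0.0010068455105808338
```

View pics/s15c.png

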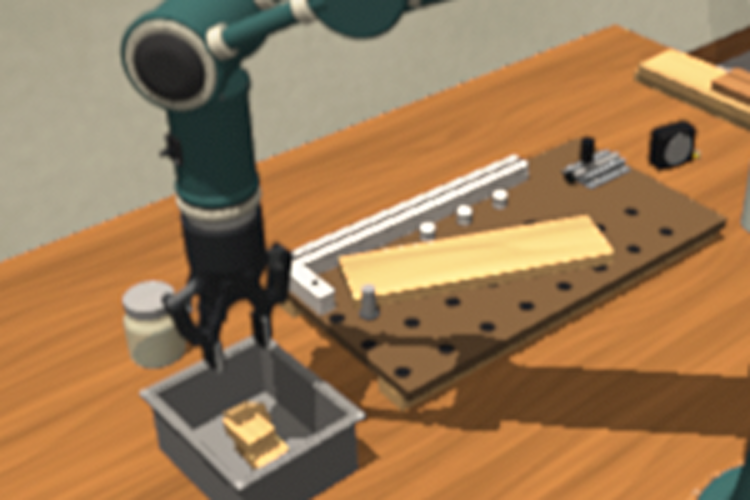

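Call:
servo_tool --commands '[0.1,-0.25,0,-0.017,0,0.2,-0.5,0,-0.017,0,0.3,-0.65,0,-0.017,0,0.35,-0.8,0,-0.017,0]'

```text
clock: 22.42
tool_pos: [0.4921, 0.261, 0.155]
tool_rot: [-0.024, -2.216, 2.213]
ft_force: [0.8, -0.5, -0.2]
gripper_width: 0.003
```

Call:
servo_tool --commands '[0.1,-0.25,0,0,0,0.2,-0.5,0,0,0,0.3,-0.65,0,0,0,0.35,-0.8,0,0,0]'

```text
clock: 22.75
tool_pos: [0.5342, 0.1645, 0.1549]
tool_rot: [-0.024, -2.215, 2.214]
ft_force: [-0.9, 0.1, 0.7]
gripper_width: 0.003
```

Call:
servo_tool --commands '[0.1,-0.25,0,0,0,0.2,-0.5,0,0,0,0.3,-0.65,0,0,0,0.35,-0.8,0,0,0]'

```text
clock: 23.08
tool_pos: [0.5763, 0.0682, 0.1549]
tool_rot: [-0.025, -2.215, 2.214]
ft_force: [0.8, 0.3, -0.2]
gripper_width: -0.002
```

Call:
servo_tool --commands '[0.1,-0.25,0,0,0,0.2,-0.5,0,0,0,0.3,-0.65,0,0,0,0.35,-0.8,0,0,0,0.35,-0.8,-0.3,0,0]'

```text
clock: 23.5
tool_pos: [0.6251, -0.0304, 0.1268]
tool_rot: [0.044, 2.218, -2.224]
ft_force: [2.9, -0.3, 1.2]
gripper_width: -0.003
```

```bash
python3 - <<'E'
from h import *
im=capture("side");im2=capture("top");capture("top");s=read_state(); print(s["tool_pos"].round(4),s["gripper_width"],s["ft_force"].round(1),np.degrees(np.arctan2(*-R.from_rotvec(s["tool_rot"]).as_matrix()[1::-1,2])))
crop(im,230,110,430,260,4,"pics/s16c.png")
crop(im2,130,140,450,280,2.5,"pics/t16.png")
E
```

```text
[ 0.6141 -0.0265  0.1153] -4.530407836523352e-05 [-1.2 -0.4  0.4] 88.98185034596582
```

View pics/s16c.png

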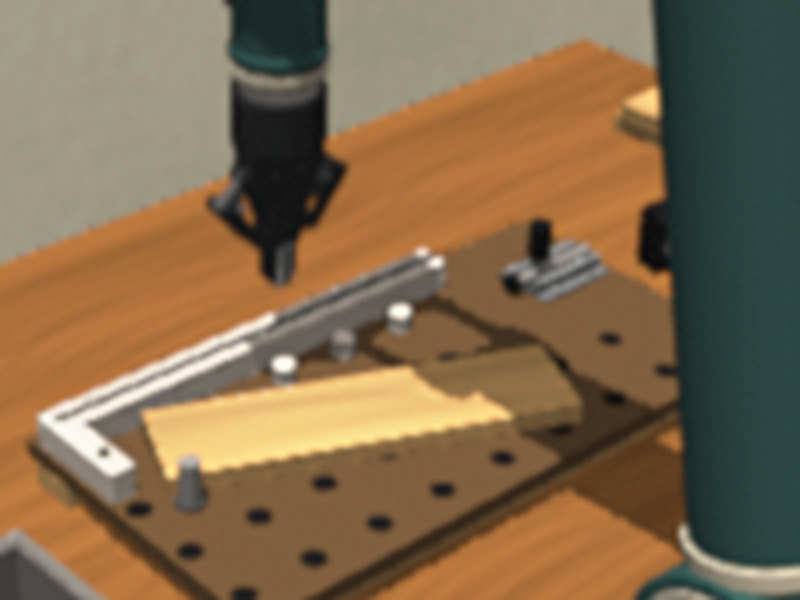

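View pics/t16.png

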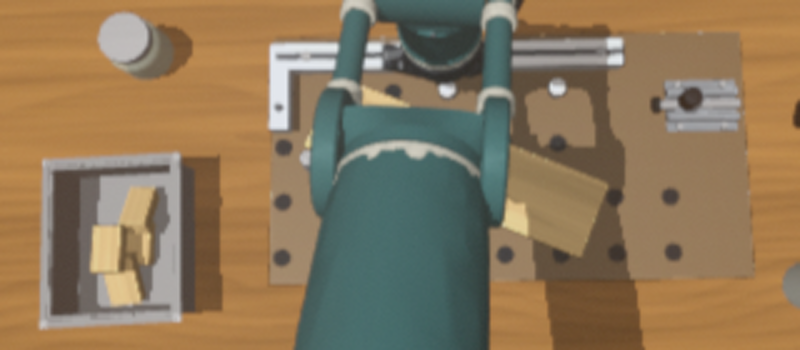

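Call:
servo_tool --commands '[0,0,-0.2,0,0,0,0,-0.4,0,0,0,0,-0.45,0,0,0,0,-0.5,0,0,0,0,-0.54,0,0]'

```text
clock: 24.07
tool_pos: [0.6164, -0.0256, 0.0536]
tool_rot: [-0.018, -2.214, 2.214]
ft_force: [-2.2, 1.5, 4.3]
gripper_width: 0.003
```

Call:
servo_tool --commands '[0,0,-0.03,0,0,0,0,-0.06,0,0,0,0,-0.08,0,0,0,0,-0.08,0,0,0,0,-0.08,0,0]'

```text
clock: 24.48
tool_pos: [0.6163, -0.0262, 0.0426]
tool_rot: [-0.019, -2.213, 2.213]
ft_force: [0.6, 0.2, 0.4]
gripper_width: 0.001
```

```bash
python3 - <<'E'
from h import *
im=capture("side");s=read_state(); print(s["tool_pos"].round(4),s["ft_force"].round(1))
crop(im,230,110,430,260,4,"pics/s17c.png")
E
```

```text
[ 0.6163 -0.0262  0.0427] [-0.3 -0.7 -0.5]
```

View pics/s17c.png

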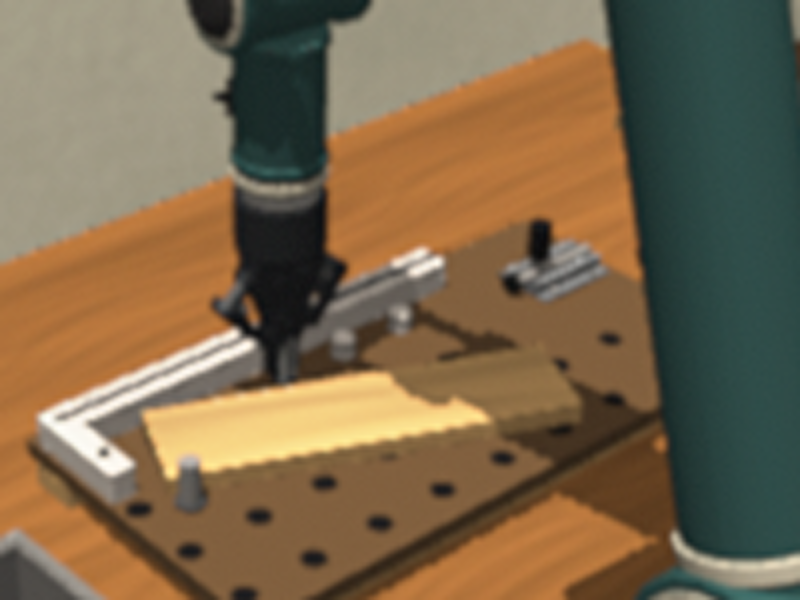

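Call:
servo_tool --commands '[0,0,0.3,0,0,0,0,0.4,0,0,-0.01,-0.27,0.4,0,0,-0.02,-0.53,0.4,0,0,-0.02,-0.53,0.4,0,0]'

```text
clock: 24.95
tool_pos: [0.6151, -0.0943, 0.0923]
tool_rot: [-0.025, -2.211, 2.218]
ft_force: [0.0, -0.3, 0.0]
gripper_width: -0.001
```

Call:
servo_tool --commands '[0,0,-0.1,0,0,0,0,-0.2,0,0,0,0,-0.26,0,0,0,0,-0.3,0,0,0,0,-0.34,0,0]'

```text
clock: 25.37
tool_pos: [0.6128, -0.0888, 0.0484]
tool_rot: [-0.015, -2.213, 2.212]
ft_force: [-1.0, 0.6, 1.7]
gripper_width: 0.004
```

Call:
servo_tool --commands '[0,0,-0.03,0,0,0,0,-0.06,0,0,0,0,-0.06,0,0,0,0,-0.06,0,0]'

```text
clock: 25.7
tool_pos: [0.6134, -0.0894, 0.0421]
tool_rot: [-0.017, -2.213, 2.213]
ft_force: [0.1, -0.0, -0.2]
gripper_width: 0.005
```

Call:
servo_tool --commands '[0,0,0.3,0,0,0,0,0.4,0,0,-0.01,-0.27,0.4,0,0,-0.02,-0.53,0.4,0,0,-0.02,-0.53,0.4,0,0]'

```text
clock: 26.12
tool_pos: [0.6129, -0.1581, 0.0927]
tool_rot: [-0.026, -2.21, 2.219]
ft_force: [-0.2, -0.7, -0.5]
gripper_width: -0.0
```

Call:
servo_tool --commands '[0,0,-0.1,0,0,0,0,-0.2,0,0,0,0,-0.26,0,0,0,0,-0.3,0,0,0,0,-0.34,0,0]'

```text
clock: 26.53
tool_pos: [0.6104, -0.1523, 0.0485]
tool_rot: [-0.015, -2.213, 2.212]
ft_force: [-2.0, 0.7, 1.6]
gripper_width: -0.004
```

Call:
servo_tool --commands '[0,0,-0.03,0,0,0,0,-0.06,0,0,0,0,-0.06,0,0,0,0,-0.06,0,0]'

```text
clock: 26.87
tool_pos: [0.6111, -0.153, 0.0421]
tool_rot: [-0.017, -2.213, 2.213]
ft_force: [0.4, 0.1, 0.9]
gripper_width: 0.001
```

Call:
servo_tool --commands '[0,0,0.3,0,0,0,0,0.6,0,0,-0.2,-0.3,0.8,0,0,-0.4,-0.6,0.8,0,0,-0.6,-0.8,0.8,0,0]'

```text
clock: 27.28
tool_pos: [0.5424, -0.2508, 0.1427]
tool_rot: [-0.024, -2.214, 2.222]
ft_force: [-0.1, -1.0, 0.1]
gripper_width: 0.001
```

```bash
python3 - <<'E'
from h import *
im=capture("side");im2=capture("top");capture("top");s=read_state(); print(s["tool_pos"].round(4),s["ft_force"].round(1))
crop(im,230,110,430,260,4,"pics/s18c.png")
crop(im2,225,145,440,265,3.6,"pics/t18.png")
for o in wood(im2): 
  if 400<o[0]<620: print(o)
E
```

```text
[ 0.5384 -0.2509  0.1394] [-0.   0.6 -0.8]
(406.6, 197.4, 32.3, 21.5, 88.3, 1280.0)
(514.0, -379.3, 30.8, 22.5, -1.8, 1056.5)
(526.0, -34.9, 342.4, 93.6, 66.2, 59832.5)
```

View pics/s18c.png

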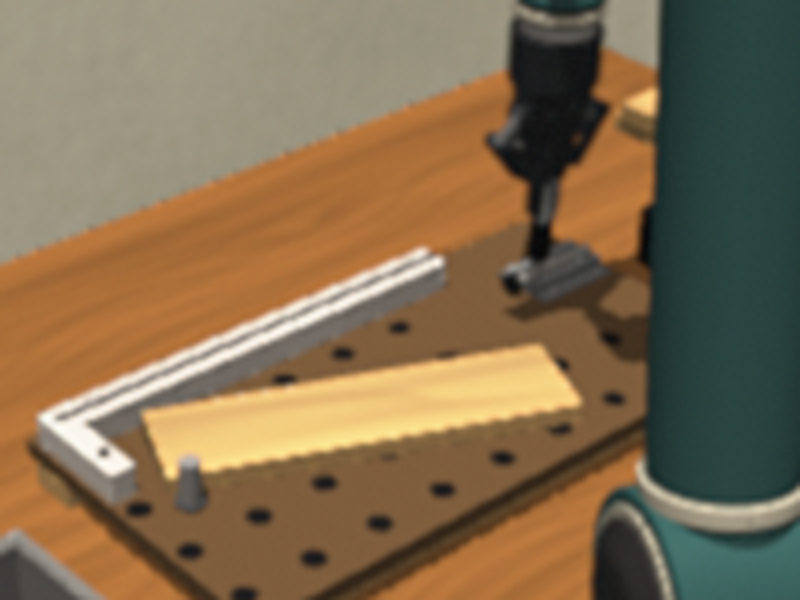

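View pics/t18.png

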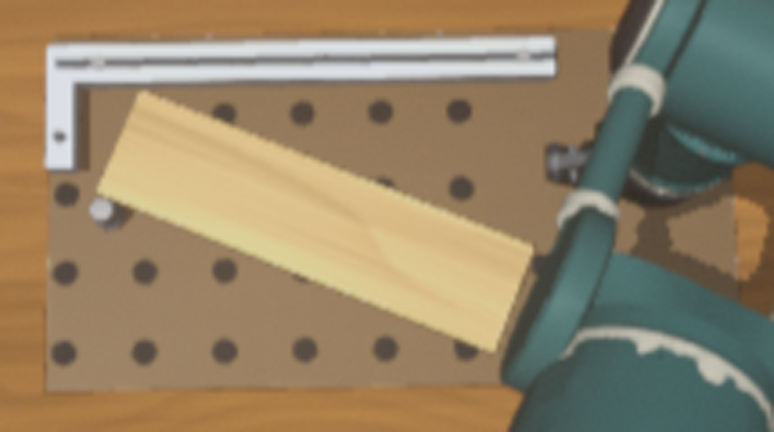

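Call:
servo_tool --commands '[-0.25,0.2,0,0,0,-0.5,0.4,0,0,0,-0.75,0.6,0,0,0,-1,0.8,0,0,0]'

```text
clock: 27.77
tool_pos: [0.419, -0.1511, 0.1381]
tool_rot: [-0.018, -2.214, 2.212]
ft_force: [0.4, 0.4, -0.1]
gripper_width: 0.002
```

Call:
servo_tool --commands '[-0.23,0.04,0,0,0,-0.23,0.04,0,0,0,-0.23,0.04,-0.2,0,0,-0.23,0.04,-0.4,0,0,-0.23,0.04,-0.4,0,0]'

```text
clock: 28.18
tool_pos: [0.3899, -0.146, 0.0871]
tool_rot: [-0.011, -2.214, 2.208]
ft_force: [-0.3, 0.4, 0.1]
gripper_width: -0.002
```

```bash
python3 - <<'E'
from h import *
im=capture("side");capture("side");s=read_state(); print(s["tool_pos"].round(4),s["ft_force"].round(1))
crop(im,230,110,430,260,4,"pics/s19c.png")
E
```

```text
[ 0.3921 -0.1473  0.0902] [0.4 0.5 0.7]
```

View pics/s19c.png

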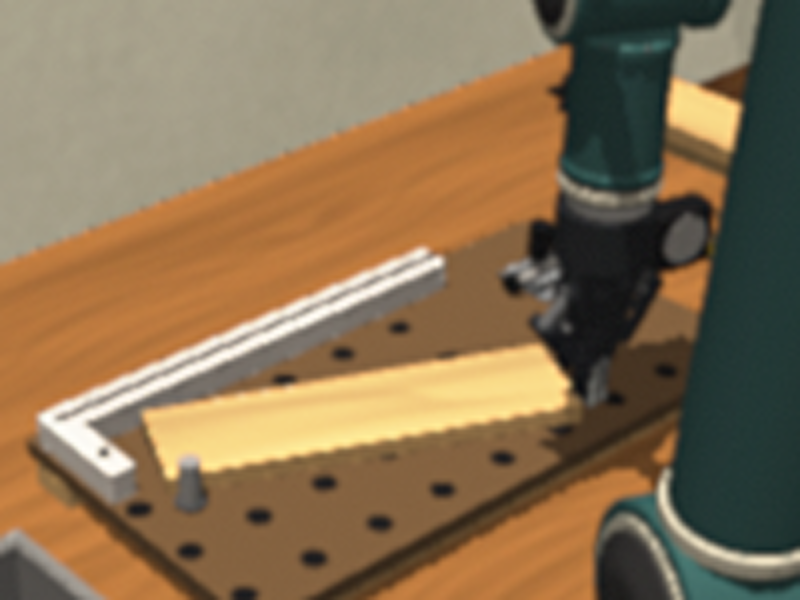

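Call:
servo_tool --commands '[0,0,-0.15,0,0,0,0,-0.3,0,0,0,0,-0.38,0,0,0,0,-0.38,0,0]'

```text
clock: 28.62
tool_pos: [0.3916, -0.1475, 0.0441]
tool_rot: [-0.016, -2.213, 2.211]
ft_force: [-1.2, -0.1, 0.5]
gripper_width: -0.003
```

Call:
servo_tool --commands '[0.05,0,0,0,0,0.11,0,0,0,0,0.17,0,0,0,0,0.22,0,0,0,0,0.27,0,0,0,0]'

```text
clock: 29.03
tool_pos: [0.4256, -0.1482, 0.0456]
tool_rot: [-0.019, -2.213, 2.214]
ft_force: [-2.2, -0.4, -0.3]
gripper_width: 0.0
```

Call:
servo_tool --commands '[0.05,0,0,0,0,0.11,0,0,0,0,0.17,0,0,0,0,0.22,0,0,0,0,0.27,0,0,0,0]'

```text
clock: 29.45
tool_pos: [0.4575, -0.148, 0.0449]
tool_rot: [-0.018, -2.213, 2.213]
ft_force: [-2.0, -1.0, -0.1]
gripper_width: -0.002
```

```bash
python3 - <<'E'
from h import *
im=capture("top");s=read_state(); print(s["tool_pos"].round(4),s["ft_force"].round(1))
crop(im,225,145,440,265,3.6,"pics/t20.png")
im=capture("side");crop(im,230,110,430,260,4,"pics/s20c.png")
E
```

```text
[ 0.4589 -0.1482  0.0452] [ 0.5 -0.3  0. ]
```

View pics/t20.png

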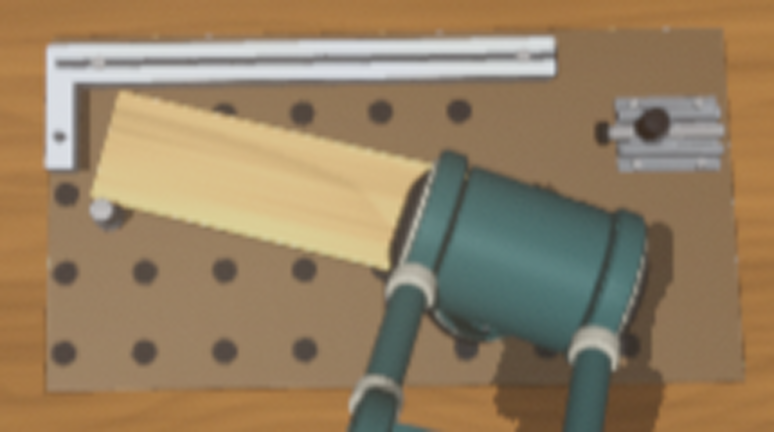

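View pics/s20c.png

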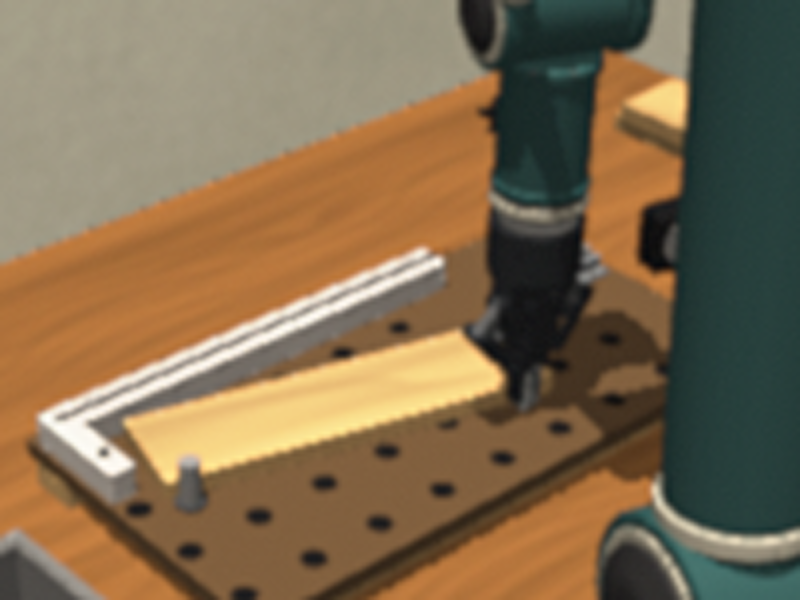

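Call:
servo_tool --commands '[0.05,0,0,0,0,0.11,0,0,0,0,0.17,0,0,0,0,0.22,0,0,0,0,0.27,0,0,0,0]'

```text
clock: 29.97
tool_pos: [0.4901, -0.1481, 0.045]
tool_rot: [-0.018, -2.213, 2.213]
ft_force: [-1.4, -0.6, 0.1]
gripper_width: 0.002
```

Call:
servo_tool --commands '[0.05,0,0,0,0,0.1,0,0,0,0,0.15,0,0,0,0,0.2,0,0,0,0,0.25,0,0,0,0]'

```text
clock: 30.38
tool_pos: [0.5199, -0.148, 0.0449]
tool_rot: [-0.018, -2.213, 2.213]
ft_force: [-2.0, -1.1, 0.2]
gripper_width: -0.001
```

```bash
python3 - <<'E'
from h import *
im=capture("top");s=read_state(); print(s["tool_pos"].round(4),s["ft_force"].round(1))
crop(im,225,145,440,265,3.6,"pics/t21.png")
E
```

```text
[ 0.5214 -0.1481  0.0453] [ 0.5  0.3 -0.4]
```

View pics/t21.png

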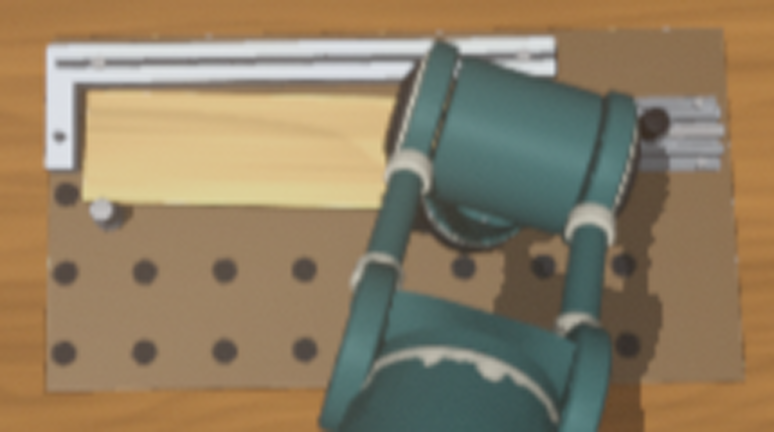

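Call:
servo_tool --commands '[0.02,0,0,0,0,0.04,0,0,0,0,0.06,0,0,0,0,0.07,0,0,0,0,0.08,0,0,0,0]'

```text
clock: 30.85
tool_pos: [0.5289, -0.148, 0.0449]
tool_rot: [-0.018, -2.213, 2.213]
ft_force: [-2.6, -0.3, 1.0]
gripper_width: 0.001
```

Call:
servo_tool --commands '[0.01,0,0,0,0,0.02,0,0,0,0,0.025,0,0,0,0]'

```text
clock: 31.1
tool_pos: [0.532, -0.148, 0.0449]
tool_rot: [-0.019, -2.213, 2.213]
ft_force: [-1.2, -0.5, -0.4]
gripper_width: 0.002
```

Call:
servo_tool --commands '[0.01,0,0,0,0,0.02,0,0,0,0]'

```text
clock: 31.27
tool_pos: [0.5343, -0.148, 0.0449]
tool_rot: [-0.018, -2.213, 2.213]
ft_force: [-2.6, -1.4, -0.2]
gripper_width: -0.001
```

Call:
servo_tool --commands '[0.01,0,0,0,0,0.02,0,0,0,0]'

```text
clock: 31.43
tool_pos: [0.5354, -0.1479, 0.0448]
tool_rot: [-0.015, -2.212, 2.211]
ft_force: [-8.5, -0.4, 6.3]
gripper_width: -0.002
```

```bash
python3 - <<'E'
from h import *
im=capture("top");s=read_state(); print(s["tool_pos"].round(4),s["ft_force"].round(1))
im=capture("side");crop(im,230,130,430,260,4,"pics/s22c.png")
E
```

```text
[ 0.5354 -0.1479  0.0448] [-5.8 -0.9  3.7]
```

View pics/s22c.png

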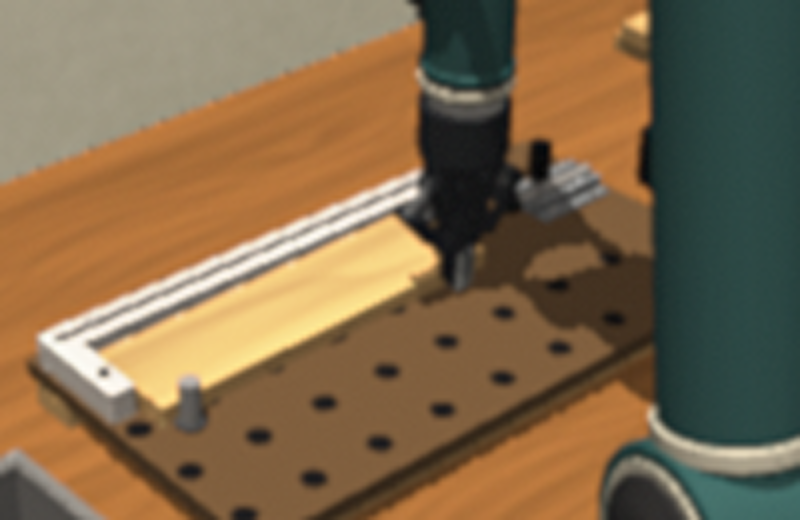

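Call:
servo_tool --commands '[-0.15,0,0,0,0,-0.3,0.3,0,0,0,-0.3,0.6,0,0,0,-0.3,0.9,0,0,0,-0.3,1,0,0,0]'

```text
clock: 31.95
tool_pos: [0.5007, -0.0246, 0.0452]
tool_rot: [-0.019, -2.216, 2.212]
ft_force: [-0.4, -0.5, 0.5]
gripper_width: -0.002
```

Call:
servo_tool --commands '[0,0.3,0,0,0,0,0.5,0,0,0,0,0.6,0,0,0,0,0.6,0,0,0]'

```text
clock: 32.28
tool_pos: [0.5014, 0.046, 0.0453]
tool_rot: [-0.017, -2.216, 2.215]
ft_force: [-0.1, -0.4, -0.1]
gripper_width: -0.003
```

```bash
python3 - <<'E'
from h import *
im=capture("top");im2=capture("side");s=read_state(); print(s["tool_pos"].round(4),s["ft_force"].round(1))
crop(im,225,145,440,265,3.6,"pics/t23.png");crop(im2,230,130,430,260,4,"pics/s23c.png")
for o in wood(im): 
  if 400<o[0]<620: print(o)
E
```

```text
[0.5012 0.0439 0.0451] [0.2 0.2 0.4]
(415.9, -386.7, 36.7, 23.3, -87.4, 1388.5)
(445.6, -387.8, 37.9, 27.4, 88.3, 1788.0)
(511.2, 200.4, 56.1, 27.1, 0.4, 2639.0)
(590.6, -21.0, 339.1, 91.1, 89.8, 30724.0)
(559.7, -391.5, 156.9, 50.5, -4.4, 13351.0)
```

View pics/t23.png

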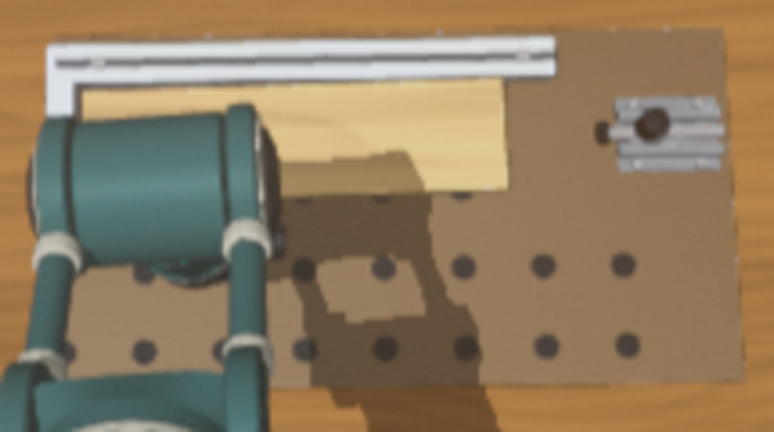

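View pics/s23c.png

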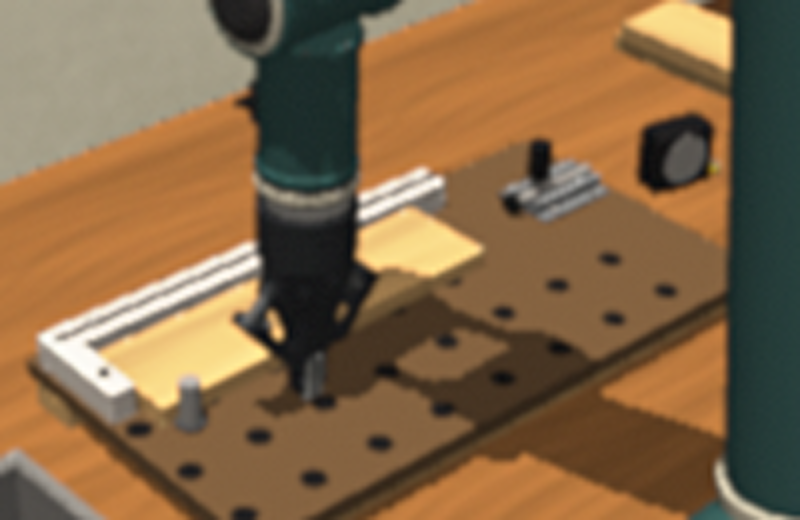

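Call:
servo_tool --commands '[0.08,0,0,0,0,0.15,0,0,0,0,0.2,0,0,0,0,0.24,0,0,0,0,0.27,0,0,0,0]'

```text
clock: 32.8
tool_pos: [0.5343, 0.0433, 0.045]
tool_rot: [-0.02, -2.213, 2.213]
ft_force: [-0.2, -0.0, -0.6]
gripper_width: 0.002
```

Call:
servo_tool --commands '[0.01,0,0,0,0,0.02,0,0,0,0,0.02,0,0,0,0]'

```text
clock: 33.05
tool_pos: [0.5349, 0.0438, 0.0446]
tool_rot: [-0.017, -2.212, 2.213]
ft_force: [-1.2, -0.5, -0.4]
gripper_width: 0.003
```

Call:
servo_tool --commands '[0.01,0,0,0,0,0.015,0,0,0,0,0.015,0,0,0,0]'

```text
clock: 33.3
tool_pos: [0.537, 0.0441, 0.0447]
tool_rot: [-0.018, -2.213, 2.213]
ft_force: [-0.7, -0.7, -0.7]
gripper_width: 0.005
```

Call:
servo_tool --commands '[0.01,0,0,0,0,0.015,0,0,0,0,0.015,0,0,0,0]'

```text
clock: 33.55
tool_pos: [0.5391, 0.0441, 0.0448]
tool_rot: [-0.018, -2.213, 2.213]
ft_force: [-1.2, 0.0, -0.8]
gripper_width: -0.001
```

Call:
servo_tool --commands '[0.01,0,0,0,0,0.015,0,0,0,0,0.015,0,0,0,0]'

```text
clock: 33.8
tool_pos: [0.5391, 0.0441, 0.0448]
tool_rot: [-0.014, -2.211, 2.211]
ft_force: [-6.2, 0.8, 5.1]
gripper_width: -0.0
```

Call:
servo_tool --commands '[-0.1,0,0,0,0,-0.3,0,0.2,0,0,-0.3,0,0.5,0,0,-0.3,0,0.9,0,0]'

```text
clock: 34.13
tool_pos: [0.5017, 0.0438, 0.1449]
tool_rot: [-0.012, -2.21, 2.211]
ft_force: [0.8, -0.5, -0.1]
gripper_width: -0.001
```

Call:
servo_tool --commands '[0.1,-0.3,0,0,0,0.2,-0.6,0,0,0,0.2,-0.9,0,0,0,0.2,-1,0,0,0]'

```text
clock: 34.47
tool_pos: [0.5309, -0.08, 0.1482]
tool_rot: [-0.025, -2.211, 2.218]
ft_force: [0.5, 0.0, -0.1]
gripper_width: -0.001
```

Call:
servo_tool --commands '[0.1,-0.3,0,0,0,0.2,-0.6,0,0,0,0.2,-0.9,0,0,0,0.2,-1,0,0,0]'

```text
clock: 34.8
tool_pos: [0.5541, -0.2004, 0.1472]
tool_rot: [-0.024, -2.21, 2.216]
ft_force: [-0.4, 0.9, -0.6]
gripper_width: -0.004
```

Call:
servo_tool --commands '[0.1,-0.3,0,0,0,0.2,-0.6,0,0,0,0.3,-0.9,0,0,0,0.33,-1,0,0,0]'

```text
clock: 35.13
tool_pos: [0.5942, -0.3205, 0.147]
tool_rot: [-0.024, -2.21, 2.217]
ft_force: [-0.7, 0.5, 1.5]
gripper_width: -0.001
```

Call:
servo_tool --commands '[0,-0.2,0,0,0,0,-0.24,0,0,0,0,-0.24,0,0,0]'

```text
clock: 35.38
tool_pos: [0.5924, -0.3456, 0.1463]
tool_rot: [-0.021, -2.212, 2.212]
ft_force: [-0.5, -0.4, 0.2]
gripper_width: 0.003
```

```bash
python3 - <<'E'
from h import *
im=capture("top");im2=capture("side");s=read_state(); print(s["tool_pos"].round(4),s["ft_force"].round(1))
crop(im,225,145,440,265,3.6,"pics/t24.png");crop(im2,230,110,430,260,4,"pics/s24c.png")
for o in wood(im): 
  if 400<o[0]<620: print(o)
E
```

```text
[ 0.5923 -0.3436  0.1463] [ 0.2  0.3 -0.5]
(407.0, 197.0, 32.4, 27.0, -89.6, 1631.0)
(448.1, 197.3, 32.6, 23.5, -89.9, 1399.5)
(592.6, -20.6, 340.5, 91.7, 89.1, 56510.5)
(581.7, -87.9, 616.0, 244.4, 88.1, 42394.0)
```

View pics/t24.png

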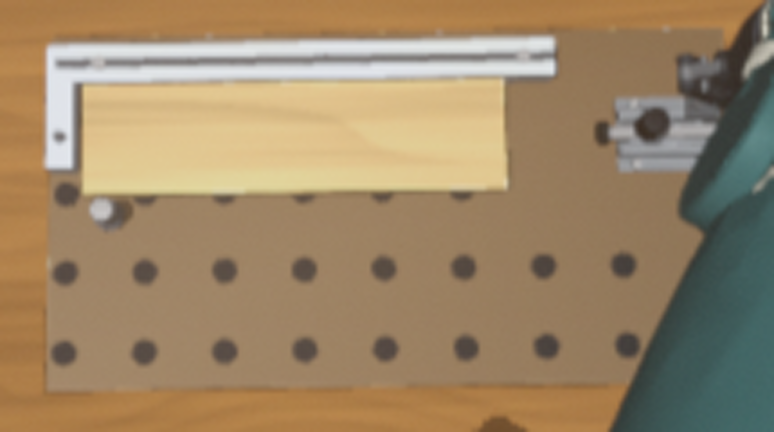

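View pics/s24c.png

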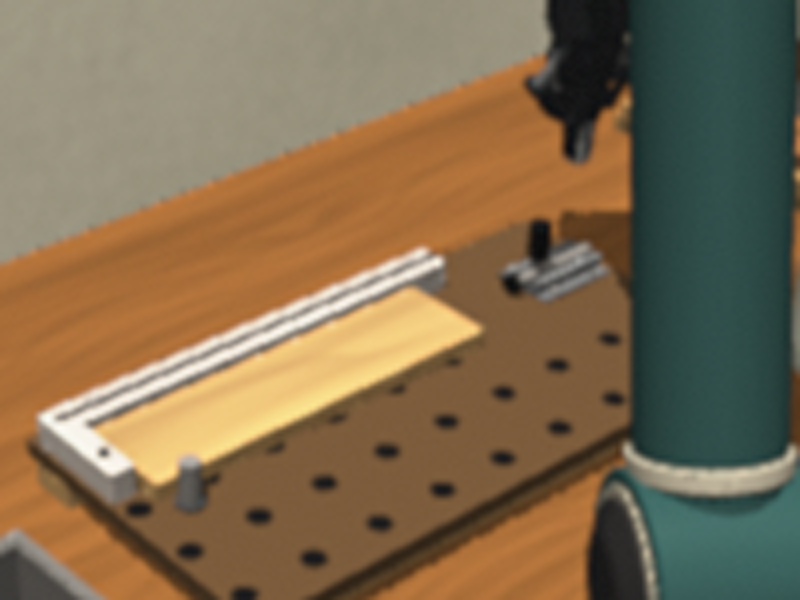

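Call:
servo_tool --commands '[-0.035,-0.05,0,0,0,-0.035,-0.05,-0.2,0,0,-0.035,-0.05,-0.4,0,0,-0.035,-0.05,-0.62,0,0,-0.035,-0.05,-0.62,0,0]'

```text
clock: 35.9
tool_pos: [0.5842, -0.3472, 0.0662]
tool_rot: [-0.007, -2.216, 2.203]
ft_force: [-1.7, 0.7, -0.0]
gripper_width: -0.002
```

```bash
python3 - <<'E'
from h import *
im=capture("top");im2=capture("side");s=read_state(); print(s["tool_pos"].round(4),s["ft_force"].round(1))
crop(im2,290,110,430,220,5,"pics/s25c.png")
E
```

```text
[ 0.5871 -0.3493  0.0712] [-0.7  0.6  0.3]
```

View pics/s25c.png

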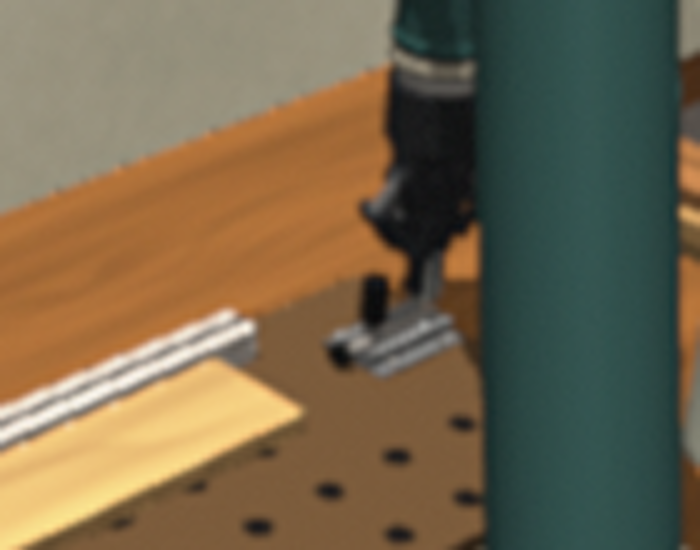

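Call:
servo_tool --commands '[0,0.06,0,0,0,0,0.12,0,0,0,0,0.18,0,0,0,0,0.24,0,0,0,0,0.3,0,0,0]'

```text
clock: 36.42
tool_pos: [0.5897, -0.3161, 0.0745]
tool_rot: [-0.022, -2.21, 2.221]
ft_force: [0.4, -6.7, 0.8]
gripper_width: 0.003
```

Call:
servo_tool --commands '[0,0.05,0,0,0,0,0.1,0,0,0,0.005,0.15,0,0,0,0.005,0.2,0,0,0,0.005,0.25,0,0,0]'

```text
clock: 36.83
tool_pos: [0.5902, -0.2864, 0.0745]
tool_rot: [-0.022, -2.21, 2.22]
ft_force: [0.3, -5.7, 2.2]
gripper_width: -0.004
```

```bash
python3 - <<'E'
from h import *
im=capture("top");im2=capture("side");s=read_state(); print(s["tool_pos"].round(4),s["ft_force"].round(1))
crop(im2,290,110,430,220,5,"pics/s26c.png")
E
```

```text
[ 0.5902 -0.2852  0.0743] [ 0.4 -2.5  1.4]
```

View pics/s26c.png

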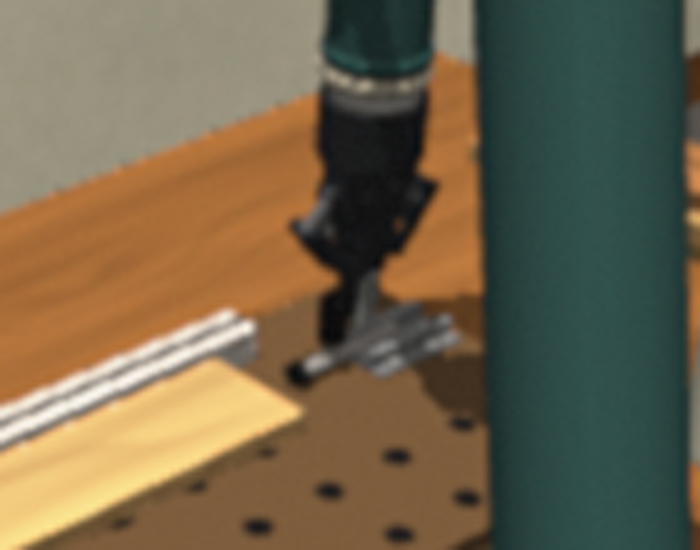

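Call:
servo_tool --commands '[0,0.05,0,0,0,0,0.1,0,0,0,0.005,0.15,0,0,0,0.005,0.2,0,0,0,0.005,0.24,0,0,0]'

```text
clock: 37.35
tool_pos: [0.5907, -0.2573, 0.0742]
tool_rot: [-0.021, -2.211, 2.218]
ft_force: [-0.9, -4.2, 3.0]
gripper_width: -0.003
```

Call:
servo_tool --commands '[0,0.01,0,0,0,0,0.02,0,0,0,0,0.03,0,0,0,0,0.04,0,0,0,0,0.05,0,0,0]'

```text
clock: 37.77
tool_pos: [0.5907, -0.2517, 0.0737]
tool_rot: [-0.021, -2.211, 2.218]
ft_force: [-0.3, -6.9, 3.4]
gripper_width: -0.002
```

Call:
servo_tool --commands '[0,0.01,0,0,0,0,0.02,0,0,0]'

```text
clock: 37.93
tool_pos: [0.5907, -0.2495, 0.0737]
tool_rot: [-0.022, -2.211, 2.218]
ft_force: [0.4, -6.8, 4.1]
gripper_width: -0.001
```

Call:
servo_tool --commands '[0,0.01,0,0,0,0,0.02,0,0,0]'

```text
clock: 38.1
tool_pos: [0.5908, -0.2471, 0.0737]
tool_rot: [-0.022, -2.211, 2.218]
ft_force: [-0.2, -7.2, 3.2]
gripper_width: 0.002
```

Call:
servo_tool --commands '[0,0.01,0,0,0,0,0.01,0,0,0]'

```text
clock: 38.27
tool_pos: [0.5908, -0.247, 0.0738]
tool_rot: [-0.021, -2.209, 2.221]
ft_force: [0.9, -11.2, 3.8]
gripper_width: -0.001
```

```bash
python3 - <<'E'
from h import *
im=capture("top");im2=capture("side");s=read_state(); print(s["tool_pos"].round(4),s["ft_force"].round(1))
crop(im2,230,110,430,260,4,"pics/s27c.png")
crop(im,225,145,440,265,3.6,"pics/t27.png")
for o in wood(im): 
  if 400<o[0]<620: print(o)
E
```

```text
[ 0.5908 -0.247   0.0738] [ -0.4 -11.2   3.3]
(406.9, 197.4, 32.3, 22.2, 88.3, 1327.5)
(417.5, -387.0, 35.6, 16.1, -86.6, 763.0)
(567.7, -411.6, 52.6, 9.2, -4.8, 604.5)
(592.7, -15.7, 340.5, 91.7, 89.1, 56312.5)
(597.7, -12.4, 454.9, 227.7, -89.6, 31289.0)
```

View pics/s27c.png

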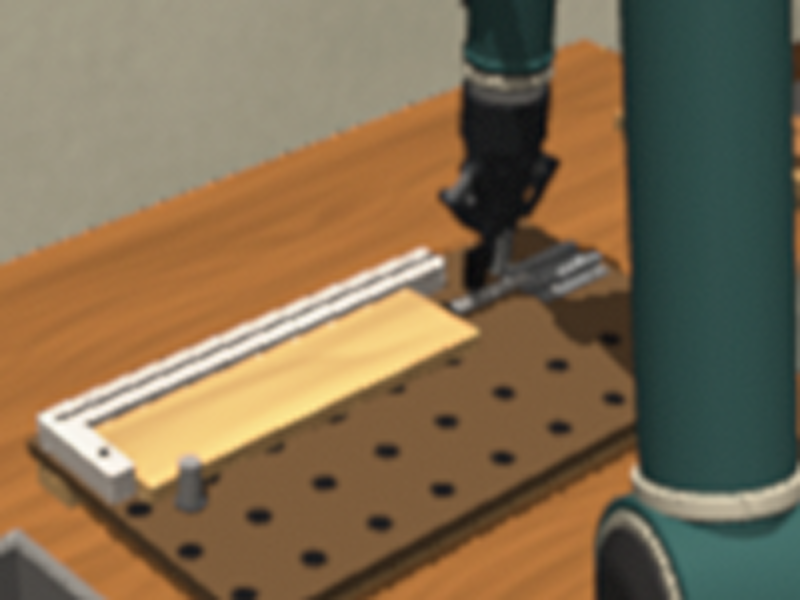

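View pics/t27.png

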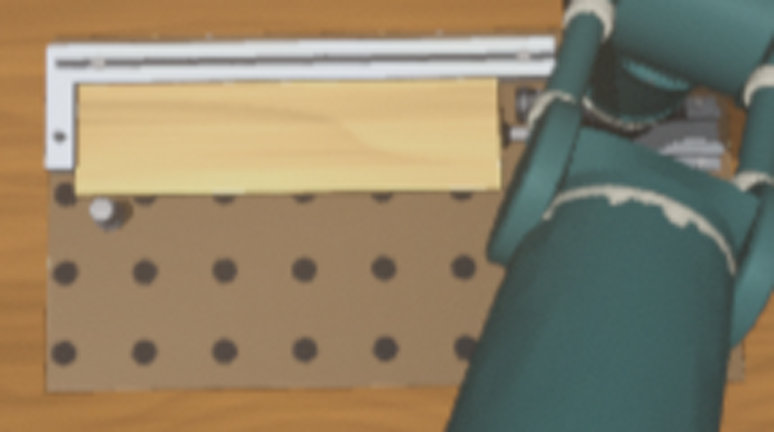

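Call:
servo_tool --commands '[0,0.01,0,0,0,0,0.02,0,0,0,0,0.02,0,0,0]'

```text
clock: 38.62
tool_pos: [0.5908, -0.2468, 0.0739]
tool_rot: [-0.022, -2.206, 2.225]
ft_force: [0.5, -17.0, 0.8]
gripper_width: -0.002
```

Call:
servo_tool --commands '[0,-0.05,0,0,0,0,-0.15,0,0,0,0,-0.35,0,0,0,0,-0.5,0,0,0,0,-0.5,0,0,0]'

```text
clock: 39.03
tool_pos: [0.5894, -0.3047, 0.072]
tool_rot: [-0.021, -2.211, 2.213]
ft_force: [0.6, -1.3, 0.4]
gripper_width: -0.002
```

Call:
servo_tool --commands '[0,0,0.25,0,0,0,0,0.5,0,0,0,0,0.8,0,0,0,0,0.8,0,0]'

```text
clock: 39.37
tool_pos: [0.5936, -0.3035, 0.1766]
tool_rot: [-0.031, -2.213, 2.224]
ft_force: [1.1, -1.5, 2.3]
gripper_width: -0.002
```

Call:
servo_tool --commands '[-0.3,-0.15,0,0,0,-0.6,-0.3,0,0,0,-0.8,-0.4,0,0,0,-0.9,-0.5,0,0,0,-0.9,-0.5,0,0,0]'

```text
clock: 39.78
tool_pos: [0.4787, -0.3628, 0.1678]
tool_rot: [-0.02, -2.211, 2.21]
ft_force: [-0.6, -0.1, 0.7]
gripper_width: -0.001
```

Call:
servo_tool --commands '[0,0,0.3,0,0,-0.2,-0.1,0.5,0,0,-0.5,-0.3,0.5,0,0,-0.5,-0.3,0.5,0,0]'

```text
clock: 40.12
tool_pos: [0.4191, -0.4007, 0.2306]
tool_rot: [-0.021, -2.208, 2.217]
ft_force: [0.2, -0.2, -0.5]
gripper_width: 0.001
```

```bash
python3 - <<'E'
from h import *
im=capture("top");im2=capture("side");s=read_state(); print(s["clock"],s["tool_pos"].round(4),s["ft_force"].round(1))
crop(im2,130,110,430,310,2.6,"pics/s28c.png")
crop(im,130,140,450,280,2.5,"pics/t28.png")
for o in wood(im): 
  if 400<o[0]<620: print(o)
E
```

```text
40.2167 [ 0.4212 -0.3978  0.2283] [ 0.8  0.5 -0.8]
(406.6, 197.1, 32.4, 23.9, -89.9, 1397.5)
(417.1, -386.6, 36.0, 18.2, -88.5, 1101.5)
(453.4, 197.6, 31.9, 9.9, -90.0, 534.0)
(451.1, -385.5, 33.1, 11.2, -88.6, 507.5)
(592.7, -15.7, 340.5, 91.7, 89.1, 56246.0)
(560.0, -391.5, 156.2, 50.5, -4.4, 13238.0)
(588.3, -102.0, 643.7, 230.2, 88.1, 43757.0)
```

View pics/s28c.png

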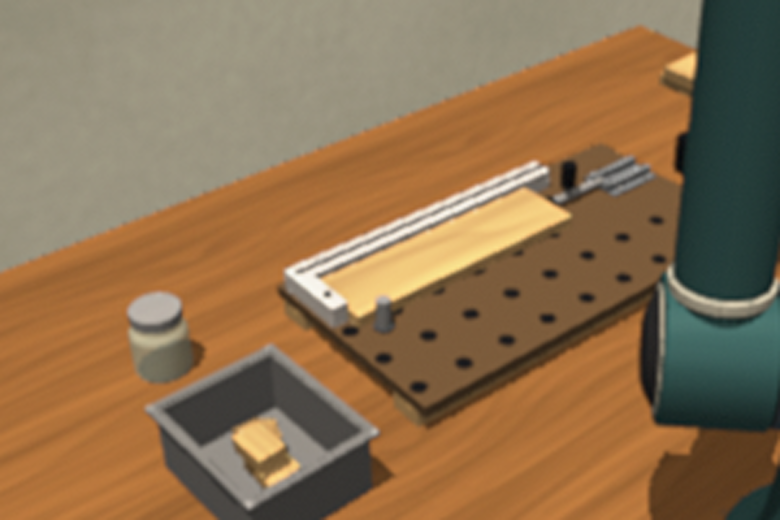

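View pics/t28.png

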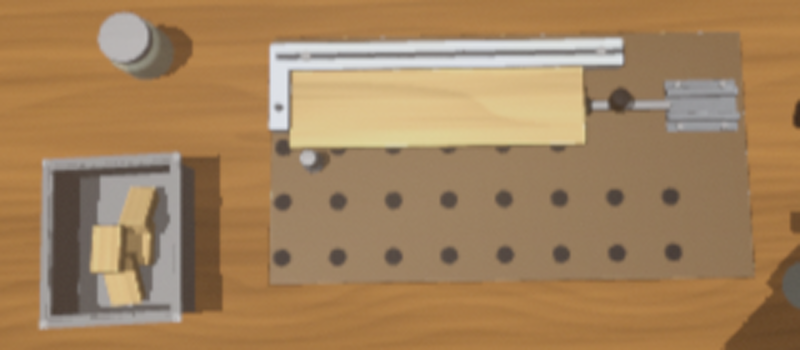

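```bash
python3 -c "
from rig import *
print(finish_job())"
```

```text
the job is handed in; nothing more can be done
None
```

The shelf board is ready for cutting, and I handed the job in at about 40 s on the clock.

- **Offcuts:** there were four on the work top. All four went into the scrap tub, and the last pictures show none left on the top.
- **Bench dogs:** all three are pressed down. The push force fell away to about zero as each one snapped, and both cameras show them flush.
- **Board:** I swung it about the post onto the fence. The first push left its end-stop end a few millimetres off the fence. A second push nearer that end closed the gap. The board's measured angle (89.1°) now matches the fence's.
- **Clamp:** I slid it up until the board met the end stop, then pressed to 17 N and backed off. The board's measured position did not change after I let go.

I did not measure the clamp's travel directly. That it is tight rests on the rise in force, the pad seen touching the board's end, and the board not moving. I never touched the glue bottle, tape measure or jar of screws. I saw no knocked offcut and no slackened grip.

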